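Make up a ferrite filter choke on a board's terminal stud and put the spare cores away

TASK

Make up the filter choke on the board's brass stud: first push the white bush onto the stud, flange down against the board, then thread over it one dark grey ferrite core, the red spacer, a second core and the brass washer, one after another in that order, each fully home. Put every core left over into the pink tray, flat and one to a pocket. Ferrite chips, so lower the cores down the stud rather than letting them drop, and leave the other things on the bench as they are.

Things in the scene. Friction and masses are not known exactly. Their poses are not given: they have to be found in the camera images.
- stud_foot (a point): the point where the bare brass stud rises from the green board, on the stud's axis, at the level of the board's top (20 mm above the bench); z up. The stud is round, 12 mm in diameter, 70 mm tall above this point; its top 8 mm taper to 6 mm
- board: green board in an aluminium frame, fixed to the bench, 158 x 182 mm (x, y); origin under its centre at bench level, z up. The stud stands 25 mm from it along -x. Within 55 mm of the stud nothing rises over 3 mm above the board; terminal blocks (10 mm high) 71 mm to either side of the stud along y, blue (38 mm) and yellow (24 mm) capacitors from 57 mm beyond the stud along +x
- bush: white plastic shouldered bush: a tube 18.5 mm outside diameter, 14.5 mm bore right through, 48 mm tall in all, with a round flange 40 mm across and 4 mm thick at its foot. It stands on its flange; origin at the centre of the flange's underside, z up along the tube. Fits over the brass stud
- spacer: red flat insulating ring, 44 mm outside diameter, 23 mm bore, 8 mm thick, lying flat; origin at its middle (4 mm above its underside), z along its axis, either face may be up
- washer: yellow brass clamp washer, 44 mm outside diameter, 15 mm bore, 6 mm thick, lying flat; origin at its middle (3 mm above its underside), z along its axis, either face may be up
- tray: pale pink antistatic tray fixed to the bench, 140 x 140 x 12 mm, with four square pockets 46 mm wide and 8 mm deep, 66 mm apart; origin under its centre, z up
- core0: dark grey ferrite ring core, 40 mm outside diameter, 23 mm bore, 20 mm thick, about 80 g, lying flat; origin at its middle (10 mm above its underside), z along its axis, either face may be up. All cores are alike; three to six are on the bench, absent ones read None from the start
- core1: dark grey ferrite ring core, 40 mm outside diameter, 23 mm bore, 20 mm thick, about 80 g, lying flat; origin at its middle (10 mm above its underside), z along its axis, either face may be up. All cores are alike; three to six are on the bench, absent ones read None from the start
- core2: dark grey ferrite ring core, 40 mm outside diameter, 23 mm bore, 20 mm thick, about 80 g, lying flat; origin at its middle (10 mm above its underside), z along its axis, either face may be up. All cores are alike; three to six are on the bench, absent ones read None from the start
- core3: dark grey ferrite ring core, 40 mm outside diameter, 23 mm bore, 20 mm thick, about 80 g, lying flat; origin at its middle (10 mm above its underside), z along its axis, either face may be up. All cores are alike; three to six are on the bench, absent ones read None from the start
- core4: dark grey ferrite ring core, 40 mm outside diameter, 23 mm bore, 20 mm thick, about 80 g, lying flat; origin at its middle (10 mm above its underside), z along its axis, either face may be up. All cores are alike; three to six are on the bench, absent ones read None from the start
- core5: dark grey ferrite ring core, 40 mm outside diameter, 23 mm bore, 20 mm thick, about 80 g, lying flat; origin at its middle (10 mm above its underside), z along its axis, either face may be up. All cores are alike; three to six are on the bench, absent ones read None from the start
- pocket0 (a point): centre of the floor of a tray pocket, 4 mm above the bench and 8 mm below the tray's top; z up, x and y along the pocket's sides
- pocket1 (a point): centre of the floor of a tray pocket, 4 mm above the bench and 8 mm below the tray's top; z up, x and y along the pocket's sides
- pocket2 (a point): centre of the floor of a tray pocket, 4 mm above the bench and 8 mm below the tray's top; z up, x and y along the pocket's sides
- pocket3 (a point): centre of the floor of a tray pocket, 4 mm above the bench and 8 mm below the tray's top; z up, x and y along the pocket's sides
- nut_tin: a shallow round aluminium tin holding brass nuts, 62 mm across, 16 mm high; origin under its centre. To be left alone
- tweezers: steel tweezers lying on the bench, 120 mm long along their x, 10 mm high. To be left alone
- screwdriver: a screwdriver with an orange handle, 190 mm long, lying on the bench. To be left alone
- solder_reel: a silvery reel of solder, 64 mm across, 47 mm high, standing flat. To be left alone
- flux_bottle: a small amber bottle with a red cap, 42 mm across, 95 mm high. To be left alone
- brush: a small flat brush, 160 mm long, lying on the bench. To be left alone

How it is judged:
On the way, in this order (a step that is already met when the one before it is completed fails the run):
1. the white bush stands home on the stud, flange down, and is let go (horizontal distance between bush and stud_foot below 0.004 m and z of bush in the frame of stud_foot between -0.0025 and 0.0025 m and angle between bush's own z axis and vertical below 0.1 rad and contact force between the fingers and bush below 0.2 N), for 0.2 s.
2. a core lies home on the bush's flange and is let go (((horizontal distance between core0 and stud_foot below 0.006 m and z of core0 in the frame of stud_foot between 0.0115 and 0.0165 m and angle between the z axis of core0 and the z axis of stud_foot, either way round below 0.1 rad and contact force between the fingers and core0 below 0.2 N) or (horizontal distance between core1 and stud_foot below 0.006 m and z of core1 in the frame of stud_foot between 0.0115 and 0.0165 m and angle between the z axis of core1 and the z axis of stud_foot, either way round below 0.1 rad and contact force between the fingers and core1 below 0.2 N) or (horizontal distance between core2 and stud_foot below 0.006 m and z of core2 in the frame of stud_foot between 0.0115 and 0.0165 m and angle between the z axis of core2 and the z axis of stud_foot, either way round below 0.1 rad and contact force between the fingers and core2 below 0.2 N) or (horizontal distance between core3 and stud_foot below 0.006 m and z of core3 in the frame of stud_foot between 0.0115 and 0.0165 m and angle between the z axis of core3 and the z axis of stud_foot, either way round below 0.1 rad and contact force between the fingers and core3 below 0.2 N) or (horizontal distance between core4 and stud_foot below 0.006 m and z of core4 in the frame of stud_foot between 0.0115 and 0.0165 m and angle between the z axis of core4 and the z axis of stud_foot, either way round below 0.1 rad and contact force between the fingers and core4 below 0.2 N) or (horizontal distance between core5 and stud_foot below 0.006 m and z of core5 in the frame of stud_foot between 0.0115 and 0.0165 m and angle between the z axis of core5 and the z axis of stud_foot, either way round below 0.1 rad and contact force between the fingers and core5 below 0.2 N))), for 0.2 s.
3. the spacer lies home on that core and is let go (horizontal distance between spacer and stud_foot below 0.006 m and z of spacer in the frame of stud_foot between 0.0255 and 0.0305 m and angle between the z axis of spacer and the z axis of stud_foot, either way round below 0.1 rad and contact force between the fingers and spacer below 0.2 N), for 0.2 s.
4. a second core lies home on the spacer and is let go (((horizontal distance between core0 and stud_foot below 0.006 m and z of core0 in the frame of stud_foot between 0.0395 and 0.0445 m and angle between the z axis of core0 and the z axis of stud_foot, either way round below 0.1 rad and contact force between the fingers and core0 below 0.2 N) or (horizontal distance between core1 and stud_foot below 0.006 m and z of core1 in the frame of stud_foot between 0.0395 and 0.0445 m and angle between the z axis of core1 and the z axis of stud_foot, either way round below 0.1 rad and contact force between the fingers and core1 below 0.2 N) or (horizontal distance between core2 and stud_foot below 0.006 m and z of core2 in the frame of stud_foot between 0.0395 and 0.0445 m and angle between the z axis of core2 and the z axis of stud_foot, either way round below 0.1 rad and contact force between the fingers and core2 below 0.2 N) or (horizontal distance between core3 and stud_foot below 0.006 m and z of core3 in the frame of stud_foot between 0.0395 and 0.0445 m and angle between the z axis of core3 and the z axis of stud_foot, either way round below 0.1 rad and contact force between the fingers and core3 below 0.2 N) or (horizontal distance between core4 and stud_foot below 0.006 m and z of core4 in the frame of stud_foot between 0.0395 and 0.0445 m and angle between the z axis of core4 and the z axis of stud_foot, either way round below 0.1 rad and contact force between the fingers and core4 below 0.2 N) or (horizontal distance between core5 and stud_foot below 0.006 m and z of core5 in the frame of stud_foot between 0.0395 and 0.0445 m and angle between the z axis of core5 and the z axis of stud_foot, either way round below 0.1 rad and contact force between the fingers and core5 below 0.2 N))), for 0.2 s.
5. the brass washer lies home on the second core and is let go (horizontal distance between washer and stud_foot below 0.004 m and z of washer in the frame of stud_foot between 0.0525 and 0.0575 m and angle between the z axis of washer and the z axis of stud_foot, either way round below 0.1 rad and contact force between the fingers and washer below 0.2 N), for 0.2 s.
At the end, for the whole second after the job is handed in: On the stud upwards: bush, core, spacer, core, washer, flat (0.1 rad), within 2.5 mm of home height; bush and washer within 4 mm, cores and spacer within 6 mm of its axis. Each other core present flat in its own pocket, within 8 mm of its centre, 3 mm in height. All at rest (horizontal distance between each of bush, washer and stud_foot below 0.004 m and z of bush in the frame of stud_foot between -0.0025 and 0.0025 m and angle between bush's own z axis and vertical below 0.1 rad and ((horizontal distance between core0 and stud_foot below 0.006 m and z of core0 in the frame of stud_foot between 0.0115 and 0.0165 m and angle between the z axis of core0 and the z axis of stud_foot, either way round below 0.1 rad and contact force between the fingers and core0 below 0.2 N) or (horizontal distance between core1 and stud_foot below 0.006 m and z of core1 in the frame of stud_foot between 0.0115 and 0.0165 m and angle between the z axis of core1 and the z axis of stud_foot, either way round below 0.1 rad and contact force between the fingers and core1 below 0.2 N) or (horizontal distance between core2 and stud_foot below 0.006 m and z of core2 in the frame of stud_foot between 0.0115 and 0.0165 m and angle between the z axis of core2 and the z axis of stud_foot, either way round below 0.1 rad and contact force between the fingers and core2 below 0.2 N) or (horizontal distance between core3 and stud_foot below 0.006 m and z of core3 in the frame of stud_foot between 0.0115 and 0.0165 m and angle between the z axis of core3 and the z axis of stud_foot, either way round below 0.1 rad and contact force between the fingers and core3 below 0.2 N) or (horizontal distance between core4 and stud_foot below 0.006 m and z of core4 in the frame of stud_foot between 0.0115 and 0.0165 m and angle between the z axis of core4 and the z axis of stud_foot, either way round below 0.1 rad and contact force between the fingers and core4 below 0.2 N) or (horizontal distance between core5 and stud_foot below 0.006 m and z of core5 in the frame of stud_foot between 0.0115 and 0.0165 m and angle between the z axis of core5 and the z axis of stud_foot, either way round below 0.1 rad and contact force between the fingers and core5 below 0.2 N)) and horizontal distance between spacer and stud_foot below 0.006 m and z of spacer in the frame of stud_foot between 0.0255 and 0.0305 m and angle between the z axis of each of spacer, washer and the z axis of stud_foot, either way round below 0.1 rad and ((horizontal distance between core0 and stud_foot below 0.006 m and z of core0 in the frame of stud_foot between 0.0395 and 0.0445 m and angle between the z axis of core0 and the z axis of stud_foot, either way round below 0.1 rad and contact force between the fingers and core0 below 0.2 N) or (horizontal distance between core1 and stud_foot below 0.006 m and z of core1 in the frame of stud_foot between 0.0395 and 0.0445 m and angle between the z axis of core1 and the z axis of stud_foot, either way round below 0.1 rad and contact force between the fingers and core1 below 0.2 N) or (horizontal distance between core2 and stud_foot below 0.006 m and z of core2 in the frame of stud_foot between 0.0395 and 0.0445 m and angle between the z axis of core2 and the z axis of stud_foot, either way round below 0.1 rad and contact force between the fingers and core2 below 0.2 N) or (horizontal distance between core3 and stud_foot below 0.006 m and z of core3 in the frame of stud_foot between 0.0395 and 0.0445 m and angle between the z axis of core3 and the z axis of stud_foot, either way round below 0.1 rad and contact force between the fingers and core3 below 0.2 N) or (horizontal distance between core4 and stud_foot below 0.006 m and z of core4 in the frame of stud_foot between 0.0395 and 0.0445 m and angle between the z axis of core4 and the z axis of stud_foot, either way round below 0.1 rad and contact force between the fingers and core4 below 0.2 N) or (horizontal distance between core5 and stud_foot below 0.006 m and z of core5 in the frame of stud_foot between 0.0395 and 0.0445 m and angle between the z axis of core5 and the z axis of stud_foot, either way round below 0.1 rad and contact force between the fingers and core5 below 0.2 N)) and z of washer in the frame of stud_foot between 0.0525 and 0.0575 m and ((horizontal distance between core0 and stud_foot below 0.006 m and z of core0 in the frame of stud_foot below 0.0445 m) or (horizontal distance between core0 and pocket0 below 0.008 m and z of core0 in the frame of pocket0 below 0.013 m) or (horizontal distance between core0 and pocket1 below 0.008 m and z of core0 in the frame of pocket1 below 0.013 m) or (horizontal distance between core0 and pocket2 below 0.008 m and z of core0 in the frame of pocket2 below 0.013 m) or (horizontal distance between core0 and pocket3 below 0.008 m and z of core0 in the frame of pocket3 below 0.013 m)) and ((horizontal distance between core1 and stud_foot below 0.006 m and z of core1 in the frame of stud_foot below 0.0445 m) or (horizontal distance between core1 and pocket0 below 0.008 m and z of core1 in the frame of pocket0 below 0.013 m) or (horizontal distance between core1 and pocket1 below 0.008 m and z of core1 in the frame of pocket1 below 0.013 m) or (horizontal distance between core1 and pocket2 below 0.008 m and z of core1 in the frame of pocket2 below 0.013 m) or (horizontal distance between core1 and pocket3 below 0.008 m and z of core1 in the frame of pocket3 below 0.013 m)) and ((horizontal distance between core2 and stud_foot below 0.006 m and z of core2 in the frame of stud_foot below 0.0445 m) or (horizontal distance between core2 and pocket0 below 0.008 m and z of core2 in the frame of pocket0 below 0.013 m) or (horizontal distance between core2 and pocket1 below 0.008 m and z of core2 in the frame of pocket1 below 0.013 m) or (horizontal distance between core2 and pocket2 below 0.008 m and z of core2 in the frame of pocket2 below 0.013 m) or (horizontal distance between core2 and pocket3 below 0.008 m and z of core2 in the frame of pocket3 below 0.013 m)) and ((horizontal distance between core3 and stud_foot below 0.006 m and z of core3 in the frame of stud_foot below 0.0445 m) or (horizontal distance between core3 and pocket0 below 0.008 m and z of core3 in the frame of pocket0 below 0.013 m) or (horizontal distance between core3 and pocket1 below 0.008 m and z of core3 in the frame of pocket1 below 0.013 m) or (horizontal distance between core3 and pocket2 below 0.008 m and z of core3 in the frame of pocket2 below 0.013 m) or (horizontal distance between core3 and pocket3 below 0.008 m and z of core3 in the frame of pocket3 below 0.013 m)) and ((horizontal distance between core4 and stud_foot below 0.006 m and z of core4 in the frame of stud_foot below 0.0445 m) or (horizontal distance between core4 and pocket0 below 0.008 m and z of core4 in the frame of pocket0 below 0.013 m) or (horizontal distance between core4 and pocket1 below 0.008 m and z of core4 in the frame of pocket1 below 0.013 m) or (horizontal distance between core4 and pocket2 below 0.008 m and z of core4 in the frame of pocket2 below 0.013 m) or (horizontal distance between core4 and pocket3 below 0.008 m and z of core4 in the frame of pocket3 below 0.013 m)) and ((horizontal distance between core5 and stud_foot below 0.006 m and z of core5 in the frame of stud_foot below 0.0445 m) or (horizontal distance between core5 and pocket0 below 0.008 m and z of core5 in the frame of pocket0 below 0.013 m) or (horizontal distance between core5 and pocket1 below 0.008 m and z of core5 in the frame of pocket1 below 0.013 m) or (horizontal distance between core5 and pocket2 below 0.008 m and z of core5 in the frame of pocket2 below 0.013 m) or (horizontal distance between core5 and pocket3 below 0.008 m and z of core5 in the frame of pocket3 below 0.013 m)) and linear speed of each of core0, core1, core2, core3, core4, core5, spacer, washer, bush below 0.02 m/s); the robot touches nothing.
It fails at once if a core is let drop down the stud (faster than 0.7 m/s on its way down) ((horizontal distance between core0 and stud_foot below 0.008 m and linear speed of core0 above 0.7 m/s and (z of core0 in the frame of stud_foot between 0.018 and 0.038 m or z of core0 in the frame of stud_foot between 0.046 and 0.07 m)) or (horizontal distance between core1 and stud_foot below 0.008 m and linear speed of core1 above 0.7 m/s and (z of core1 in the frame of stud_foot between 0.018 and 0.038 m or z of core1 in the frame of stud_foot between 0.046 and 0.07 m)) or (horizontal distance between core2 and stud_foot below 0.008 m and linear speed of core2 above 0.7 m/s and (z of core2 in the frame of stud_foot between 0.018 and 0.038 m or z of core2 in the frame of stud_foot between 0.046 and 0.07 m)) or (horizontal distance between core3 and stud_foot below 0.008 m and linear speed of core3 above 0.7 m/s and (z of core3 in the frame of stud_foot between 0.018 and 0.038 m or z of core3 in the frame of stud_foot between 0.046 and 0.07 m)) or (horizontal distance between core4 and stud_foot below 0.008 m and linear speed of core4 above 0.7 m/s and (z of core4 in the frame of stud_foot between 0.018 and 0.038 m or z of core4 in the frame of stud_foot between 0.046 and 0.07 m)) or (horizontal distance between core5 and stud_foot below 0.008 m and linear speed of core5 above 0.7 m/s and (z of core5 in the frame of stud_foot between 0.018 and 0.038 m or z of core5 in the frame of stud_foot between 0.046 and 0.07 m))).
It fails at once if one of the other things on the bench is shifted more than 5 cm or tipped over (distance of any of nut_tin, tweezers, screwdriver, solder_reel, flux_bottle, brush from where it was at the start of the episode above 0.05 m or angle between any of solder_reel, flux_bottle, nut_tin's own z axis and vertical above 0.6 rad).
Of core0, core1, core2, core3, core4, core5 only 3 to 6 are there at a start; the rules pass over those that are not, and their reading is None.
At some moment in a run one of core0, core1, core2, core3, core4, core5, spacer, washer may be knocked a few centimetres aside while the robot is not near it.
It also fails if it takes over 210 s, if anything falls off the work surface, if the arm or the gripper's body presses on something with over 40 N, if the wrist force passes 120 N, or if a joint passes its speed limit or range.

ROBOT

A 7-joint arm with a two-finger parallel gripper is mounted at the origin on the work surface. World frame = base frame: x ahead of the robot, y to its left, z up, the work surface at z = 0. Lengths are in m, angles in rad, forces in N, time in s.
With the tool pointing down it reaches from about 0.4 to 0.85 m from the base axis. Payload 10.4 kg.
Tool frame: the origin (TCP) lies at the very end of the fingers, on their centre line; the grasp point (between the pads) lies 19 mm behind it; z points along the fingers, y is the line along which they close (so a half turn about z gives the same grasp; the last joint's range is limited). The gripper opens to 87 mm and grips with 3 to 60 N. Pads are 19 mm wide; open, the fingers measure 117 mm over their backs; the gripper's body (75 mm by 190 mm) begins 51 mm behind the grasp point.
Start: joints at [-1.132, 0.332, -0.065, 1.46, 0.022, 1.35, -0.088], TCP at [0.278, 0.56, 0.223] pointing down, gripper open.
Joint ranges: [-2.6, 2.6], [-0.5, 2.12], [-1.47, 1.34], [0.16, 2.42], [-1.27, 4.41], [0.06, 2.06], [-2.6, 2.6]. Speed limits (rad/s): [2.22, 2.22, 2.79, 2.79, 3.14, 3.14, 3.14].

INTERFACE

Orientations are given as a unit quaternion [x, y, z, w].
In Python, from bench import status, camera, order gives the robot as it stands.
- The arm moves only by the tool jog_arm, never from a script. Its argument "plan" is a list of rows, each a list of 7 numbers: the turn, a rotation vector about the tool's x, y, z in rad, then the shift along the tool's x, y, z in mm, then the opening, from -1 (shut) to 1 (fully open). A call has 1 to 12 rows; each row is the pose to reach, as a shift and turn from the pose commanded when the call began, along the tool's axes at that moment; what a row does not reach only later rows make up. A row lasts 1/10 s, in which the tool goes at most 50 mm and 8.59 degrees, less where a joint would pass 70% of its speed; a pose out of reach is approached as far as the arm can. A call with a gripper value outside its range is refused whole. The fingers move at their own pace and stop on an object; "squeeze" is the grip in N (left out, the last holds). Time passes only in rows, so rows that repeat a pose let the fingers close. It gives the time, the measured TCP pose, the force, the opening and the grip force at its end, in the units of the state.
- status.read_state(): the state, without advancing time (a new reading comes with each control period).
- camera(name): name is "scene" or "top" or "wrist"; returns a dict with "image" (400x640x3 uint8, red, green, blue), "z_map" (400x640 float32, m along the optical axis (not along the pixel's ray), 0 where there is no reading), "fx", "fy", "cx", "cy" (pixels), "world_from_camera" (4x4, takes a point from camera to world coordinates); the wrist camera has in their place "mount" (4x4, takes a point from camera to tool coordinates, whose origin is the TCP and whose axes are the flange's). Camera axes: x right, y down, z forward; pixel columns grow to the right and rows downward; lengths in m; the calibration is good to about 2 mm. A picture is of the moment at which its call begins: read the wrist's pose just before it.
- order.close_job(): hands the job in; it is judged then, once.
The state is a dict: "time": time; "joint_positions": joint angles; "joint_vel": joint speeds; "joint_torque": joint torques, N m; "ee_pos": TCP position; "eef_rot": TCP orientation; "ft_force": force on the tool from outside, world axes, zero at the start; "torque": the same for the moment, N m; "width": finger opening in m; "grip_force": force on a finger pad.
Only numpy, scipy, OpenCV 4.12 (cv2) and the standard library are available. Lean on these libraries where they do the work, as an engineer would, in place of code of your own. Each camera call takes 0.05 s, during which the arm holds its last target. There are 200 camera calls.

## Working session

There is one attempt and no reset: what is moved stays moved. The work goes in short steps, Python scripts to look and compute and a tool call to move; the robot and the scene stay as the last step left them, time stands still between calls to the robot, and variables do not carry over. Pictures are saved under pics/ and viewed, at most 14 in all, crops included, and the job is handed in when it is done.

Besides the shell and the picture viewer there is one more tool, called after "Emit:" as name(argument=value, ...), one argument or row to a line, values as JSON. jog_arm: Moves the arm, as the interface text tells. Its arguments: {"type":"object","properties":{"plan":{"type":"array"},"squeeze":{"type":"number"}},"required":["plan"]}

```bash
ls; mkdir -p pics; cat > h.py <<'E'
import numpy as np, cv2
from bench import status, camera, order
from scipy.spatial.transform import Rotation as R
def snap(n,f=None):
    s=status.read_state(); c=camera(n)
    if n=='wrist':
        T=np.eye(4);T[:3,:3]=R.from_quat(s['eef_rot']).as_matrix();T[:3,3]=s['ee_pos'];c['W']=T@np.array(c['mount'])
    else: c['W']=np.array(c['world_from_camera'])
    if f: cv2.imwrite(f'pics/{f}.png',c['image'][:,:,::-1])
    return c
def ray(c,u,v,z):
    d=c['W'][:3,:3]@np.array([(u-c['cx'])/c['fx'],(v-c['cy'])/c['fy'],1]);o=c['W'][:3,3]
    return o+d*(z-o[2])/d[2]
def cloud(c):
    z=c['z_map'];v,u=np.indices(z.shape)
    p=np.stack([(u-c['cx'])/c['fx']*z,(v-c['cy'])/c['fy']*z,z],-1)
    return p@c['W'][:3,:3].T+c['W'][:3,3]
E
python3 - <<'E'
from h import *
s=status.read_state();print({k:np.round(v,3) for k,v in s.items()})
for n in('top','scene','wrist'):
    c=snap(n,n+'0');print(n,np.round(c['W'],3).tolist(),c['fx'],c['cx'],c['cy'], (c['z_map']>0).mean())
    if n=='wrist':print(np.round(c['mount'],3))
E
```

```text
pics
{'time': np.float64(0.0), 'joint_positions': array([-1.132,  0.333, -0.065,  1.461,  0.022,  1.35 , -0.088]), 'joint_vel': array([-0.   , -0.   , -0.   , -0.001,  0.   , -0.003,  0.001]), 'joint_torque': array([-1.0000e-03, -6.2325e+01,  2.4000e-02, -3.8989e+01, -6.2000e-02,
        4.0000e-02,  0.0000e+00]), 'ee_pos': array([0.278, 0.559, 0.222]), 'eef_rot': array([ 0.229,  0.973, -0.001, -0.   ]), 'ft_force': array([-0.07 ,  0.838, -0.429]), 'torque': array([0.021, 0.076, 0.006]), 'grip_force': np.float64(0.0), 'width': np.float64(0.087)}
top [[0.019, -0.982, 0.189, 0.25], [-1.0, -0.02, -0.0, -0.013], [0.004, -0.189, -0.982, 1.713], [0.0, 0.0, 0.0, 1.0]] 510.38889007885507 321.82178162997064 195.5383392371078 0.996140625
scene [[-0.637, 0.499, -0.587, 1.285], [0.771, 0.399, -0.497, 0.618], [-0.013, -0.769, -0.639, 0.848], [0.0, 0.0, 0.0, 1.0]] 420.1317317913976 323.1223937083073 195.06074936711747 0.99586328125
wrist [[0.445, 0.856, 0.264, 0.204], [0.895, -0.425, -0.132, 0.597], [-0.001, 0.295, -0.955, 0.383], [0.0, 0.0, 0.0, 1.0]] 289.32349235593415 319.8999044949448 195.03100402247216 0.99598046875
[[ 0.    -0.955 -0.295  0.083]
 [ 1.    -0.     0.     0.001]
 [-0.    -0.295  0.955 -0.161]
 [ 0.     0.     0.     1.   ]]
```

View pics/top0.png

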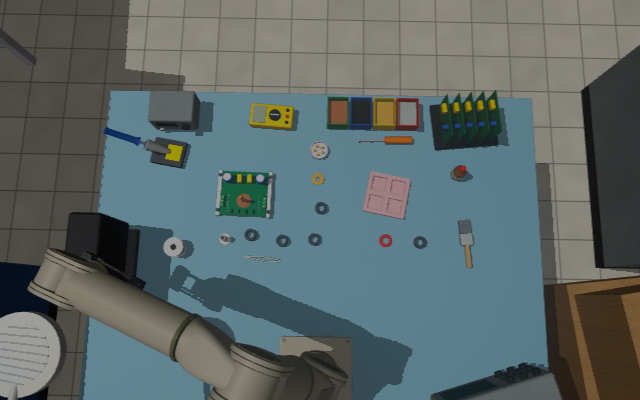

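View pics/scene0.png

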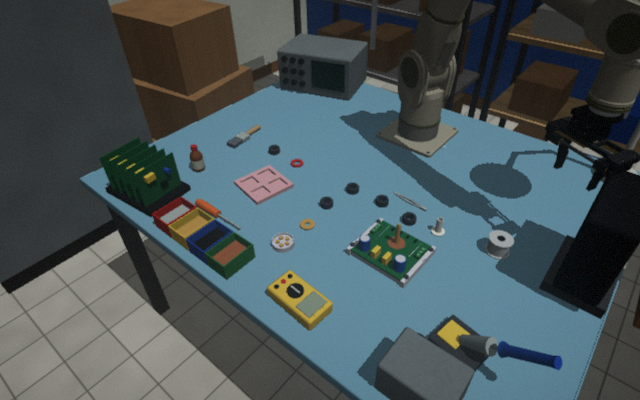

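The top view shows five cores at about (251,235), (283,240), (315,239), (321,208) and (420,242). The bush is at (225,239), the washer at (318,179), the spacer at (386,240), the tray at (388,195) and the stud near (244,201). The scene view agrees.

```bash
cat >> h.py <<'E'
def blobs(c,quiet=False):
    """coarse/fine map: name -> list of (x,y) using colour masks + ray casting at the right height"""
    P=cloud(c);h=cv2.cvtColor(c['image'],cv2.COLOR_RGB2HSV);H,S,V=[h[...,i].astype(int) for i in range(3)]
    z=P[...,2];x=P[...,0];y=P[...,1];ok=(c['z_map']>0)&(x>.25)&(x<.9)&(abs(y)<.5)
    masks=dict(core=(ok&(V<75)&(z>.008)&(z<.03)&(S<190),.020),spacer=(ok&((H<6)|(H>172))&(S>150)&(V>60)&(z<.02),.008),
      washer=(ok&(H>14)&(H<30)&(S>90)&(V>90)&(z<.014)&(z>-.005),.006),bush=(ok&(S<60)&(V>110)&(z>.040)&(z<.056),.048),
      stud=(ok&(z>.078)&(z<.1)&(H<25)&(S>80),.09),tray=(ok&((H>165)|(H<8))&(S>15)&(S<110)&(V>140)&(z<.03),.012))
    out={}
    for n,(m,zz) in masks.items():
        cs,_=cv2.findContours(m.astype(np.uint8),cv2.RETR_EXTERNAL,cv2.CHAIN_APPROX_NONE)
        for k in cs:
            if len(k)<5 : continue
            hull=cv2.convexHull(k)
            w=np.array([ray(c,*p[0],zz)[:2] for p in hull],np.float32)
            (cx,cy),r=cv2.minEnclosingCircle(w)
            (u,v),_=cv2.minEnclosingCircle(hull)
            mm=np.zeros(m.shape,np.uint8);cv2.drawContours(mm,[k],-1,1,-1)
            out.setdefault(n,[]).append((round(float(cx),4),round(float(cy),4),round(float(r)*1e3,1),round(u),round(v),round(float(np.percentile(z[mm>0],80)),4)))
    return out
E
python3 - <<'E'
from h import *
c=snap('top')
for k,v in blobs(c).items(): print(k,*v,sep='\n  ')
P=cloud(c);print('bench z',np.median(P[260:290,300:330,2]),P[260:290,300:330,2].std())
E
```

```text
core
  (0.3795, 0.445, 11.7, 182, 251, 0.0156)
  (0.4247, -0.3411, 19.8, 420, 242, 0.0226)
  (0.4213, 0.1159, 19.1, 282, 240, 0.0232)
  (0.4277, 0.01, 19.2, 314, 239, 0.022)
  (0.4575, -0.4817, 5.1, 462, 233, 0.0215)
  (0.4386, 0.2229, 18.9, 250, 234, 0.0232)
  (0.5172, 0.1661, 3.9, 268, 212, 0.028)
  (0.5163, 0.2147, 5.4, 254, 212, 0.0232)
  (0.5158, 0.2399, 6.3, 246, 212, 0.0244)
  (0.517, 0.2634, 6.9, 239, 211, 0.0234)
  (0.5182, 0.2887, 5.5, 232, 210, 0.0265)
  (0.5224, 0.3342, 5.0, 218, 209, 0.0246)
  (0.5338, -0.0088, 19.7, 320, 208, 0.0203)
  (0.5409, 0.1737, 8.6, 266, 204, 0.0233)
  (0.55, 0.2314, 17.1, 249, 202, 0.0227)
  (0.5518, 0.3157, 19.1, 224, 200, 0.0262)
  (0.6253, 0.1805, 21.8, 265, 180, 0.0239)
  (0.6261, 0.2264, 16.9, 252, 180, 0.0234)
  (0.6254, 0.2583, 15.9, 242, 180, 0.0215)
  (0.6263, 0.2905, 16.2, 232, 179, 0.0232)
  (0.6432, 0.331, 5.1, 221, 174, 0.0239)
  (0.7107, 0.4823, 47.9, 178, 154, 0.0236)
  (0.819, -0.1725, 4.0, 369, 128, 0.0232)
  (0.8035, 0.489, 11.3, 178, 128, 0.027)
  (0.8223, -0.3009, 38.4, 406, 127, 0.0262)
  (0.8181, -0.1326, 29.6, 358, 128, 0
[... 451 characters left out ...]
12)
  (0.7529, 0.0048, 4.1, 317, 146, 0.012)
bush
  (0.3915, 0.4693, 32.1, 173, 247, 0.0505)
  (0.6326, 0.1879, 4.9, 262, 176, 0.0556)
  (0.6284, 0.3115, 8.7, 225, 176, 0.0536)
  (0.6354, 0.3018, 5.3, 228, 174, 0.0543)
  (0.8286, 0.2045, 4.1, 260, 120, 0.044)
  (0.8325, 0.1927, 7.3, 263, 119, 0.0436)
  (0.8513, 0.149, 7.0, 276, 114, 0.0462)
  (0.8594, 0.1973, 9.8, 262, 112, 0.0428)
  (0.8644, 0.2164, 9.1, 256, 110, 0.0449)
  (0.8722, 0.1892, 7.6, 264, 108, 0.0427)
stud
  (0.5501, 0.2526, 5.3, 240, 197, 0.0905)
  (0.6598, -0.4774, 4.7, 464, 169, 0.0995)
  (0.6613, -0.4676, 9.3, 461, 168, 0.0981)
tray
  (0.5856, -0.2327, 95.9, 386, 194, 0.0141)
bench z 0.0006580204084347674 0.12738004928477265
```

Emit:
jog_arm(
  plan=[
    [0,0,-0.12,0,0,-20,1],
    [0,0,-0.24,0,0,-40,1],
    [0,0,-0.36,0,0,-40,1],
    [0,0,-0.463,0,0,-40,1],
    [0,0,-0.463,0,0,-40,1],
    [0,0,-0.463,0,0,-40,1],
  ],
)

```text
time: 0.8
ee_pos: [0.2785, 0.5594, 0.2623]
eef_rot: [0.001, 1.0, -0.0, -0.0]
ft_force: [0.5, 0.6, 0.3]
width: 0.0871
grip_force: 0.0
```

Emit:
jog_arm(
  plan=[
    [0,0,0,-30,-45,0,1],
    [0,0,0,-60,-90,0,1],
    [0,0,0,-90,-135,0,1],
    [0,0,0,-115,-180,0,1],
    [0,0,0,-140,-225,0,1],
    [0,0,0,-140,-255,0,1],
    [0,0,0,-140,-255,0,1],
    [0,0,0,-140,-255,0,1],
    [0,0,0,-140,-255,0,1],
  ],
)

```text
time: 1.7
ee_pos: [0.4182, 0.3058, 0.2625]
eef_rot: [-0.001, 1.0, 0.0, -0.0]
ft_force: [0.3, -0.0, -0.8]
width: 0.0869
grip_force: 0.0
```

```bash
python3 - <<'E'
from h import *
c=snap('wrist','w1')
print(status.read_state()['ee_pos'])
b=blobs(c)
for k in b:
  for t in b[k]:
    if 5<t[2]<26 : print(k,t)
E
```

```text
[0.41807282 0.30598947 0.26238737]
core (0.6755, 0.4752, 14.0, 419, 318, 0.0215)
core (0.6433, 0.335, 7.3, 337, 300, 0.0263)
core (0.6386, 0.1656, 6.7, 234, 298, 0.0266)
core (0.5227, 0.3396, 5.8, 341, 234, 0.0262)
core (0.5186, 0.2908, 6.1, 309, 232, 0.0226)
core (0.5178, 0.2673, 5.6, 294, 231, 0.023)
core (0.5179, 0.1693, 5.4, 229, 231, 0.0261)
core (0.517, 0.2438, 6.1, 278, 230, 0.0232)
core (0.517, 0.2187, 6.2, 262, 230, 0.0229)
core (0.5323, 0.0, 22.5, 119, 238, 0.0199)
core (0.5015, 0.1993, 7.6, 248, 221, 0.0163)
core (0.438, 0.2285, 20.2, 265, 180, 0.0199)
core (0.4287, 0.0196, 22.8, 118, 173, 0.0197)
core (0.4214, 0.1243, 21.6, 191, 168, 0.0197)
core (0.3947, 0.4506, 15.5, 424, 150, 0.0258)
bush (0.425, 0.3128, 9.6, 324, 176, 0.0476)
tray (0.5908, -0.1969, 17.8, 8, 269, 0.0126)
```

View pics/w1.png

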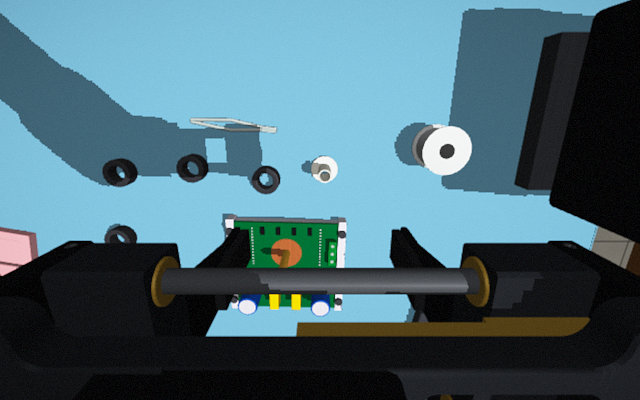

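The wrist view shows world +x running down the image. The bush top is at about (324,170), with cores at (265,180), (192,168), (120,172) and (120,237). The stud is near (285,255), partly behind the gripper bar, so I'll move to view the stud from the same angle.

Emit:
jog_arm(
  plan=[
    [0,0,0,-45,-18,0,1],
    [0,0,0,-90,-36,0,1],
    [0,0,0,-124,-47,0,1],
    [0,0,0,-124,-47,0,1],
    [0,0,0,-124,-47,0,1],
    [0,0,0,-124,-47,0,1],
  ],
)

```text
time: 2.35
ee_pos: [0.5417, 0.2596, 0.2623]
eef_rot: [-0.002, 1.0, 0.0, -0.0]
ft_force: [0.1, 2.1, -0.0]
width: 0.0871
grip_force: 0.0
```

```bash
python3 - <<'E'
from h import *
c=snap('wrist')
print(status.read_state()['ee_pos'])
P=cloud(c);h=cv2.cvtColor(c['image'],cv2.COLOR_RGB2HSV)
u0,v0=324,176
m=(P[...,2]>.082)&(P[...,2]<.1)&(abs(P[...,0]-.55)<.04)&(abs(P[...,1]-.255)<.04)
v,u=np.nonzero(m);print(len(u),u.min(),u.max(),v.min(),v.max(),P[m].mean(0),ray(c,u.mean(),v.mean(),.09))
# copper pad centre at board height
m2=(h[...,0]<18)&(h[...,1]>100)&(abs(P[...,2]-.021)<.006)&(abs(P[...,0]-.55)<.05)&(abs(P[...,1]-.255)<.05)
k=np.argwhere(m2)[:,::-1].astype(np.float32);w=np.array([ray(c,*p,.02)[:2] for p in k],np.float32)
print(len(k),cv2.minEnclosingCircle(w))
cv2.imwrite('pics/w2.png',cv2.resize(c['image'][100:300,200:440,::-1],None,fx=3,fy=3,interpolation=0))
E
```

```text
[0.54163957 0.25948923 0.26256738]
68 310 319 183 191 [0.55328315 0.25399411 0.08655375] [0.55233009 0.25406403 0.09      ]
674 ((0.5540632605552673, 0.25447624921798706), 0.023814287036657333)
```

View pics/w2.png

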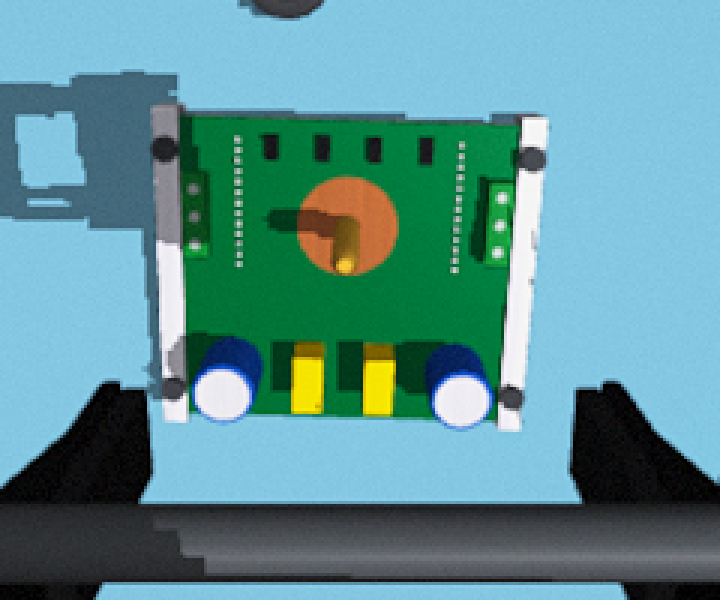

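Stud axis is about (0.553, 0.254): the tip at px (315,188) and the copper pad both agree. Next I'll pick the bush at about (0.4255, 0.3125).

Emit:
jog_arm(
  plan=[
    [0,0,0,40,18,0,0.4],
    [0,0,0,80,36,20,0.4],
    [0,0,0,116,53,60,0.4],
    [0,0,0,116,53,105,0.4],
    [0,0,0,116,53,150,0.4],
    [0,0,0,116,53,190,0.4],
    [0,0,0,116,53,220,0.4],
    [0,0,0,116,53,240,0.4],
    [0,0,0,116,53,246,0.4],
    [0,0,0,116,53,246,0.4],
    [0,0,0,116,53,246,0.4],
    [0,0,0,116,53,246,0.4],
  ],
  squeeze=15,
)

```text
time: 3.6
ee_pos: [0.4274, 0.3115, 0.018]
eef_rot: [-0.001, 1.0, 0.001, 0.001]
ft_force: [-0.4, 0.7, 0.2]
width: 0.0608
grip_force: 0.0
```

Emit:
jog_arm(
  plan=[
    [0,0,0,0,0,0,-1],
    [0,0,0,0,0,0,-1],
    [0,0,0,0,0,0,-1],
    [0,0,0,0,0,0,-1],
    [0,0,0,0,0,0,-1],
    [0,0,0,0,0,0,-1],
    [0,0,0,0,0,0,-1],
    [0,0,0,0,0,0,-1],
  ],
)

```text
time: 4.4
ee_pos: [0.4267, 0.3108, 0.0165]
eef_rot: [-0.001, 1.0, 0.0, -0.0]
ft_force: [0.1, 0.2, -0.1]
width: 0.0179
grip_force: 15.0
```

Emit:
jog_arm(
  plan=[
    [0,0,0,0,0,-40,-1],
    [0,0,0,0,0,-80,-1],
    [0,0,0,0,0,-110,-1],
    [0,0,0,-40,-18,-110,-1],
    [0,0,0,-80,-36,-110,-1],
    [0,0,0,-115,-52,-110,-1],
    [0,0,0,-127,-57,-110,-1],
    [0,0,0,-127,-57,-110,-1],
    [0,0,0,-127,-57,-110,-1],
    [0,0,0,-127,-57,-110,-1],
    [0,0,0,-127,-57,-110,-1],
  ],
)

```text
time: 5.5
ee_pos: [0.5528, 0.2551, 0.1267]
eef_rot: [-0.002, 1.0, 0.0, -0.0]
ft_force: [0.3, -0.9, 0.1]
width: 0.0178
grip_force: 15.0
```

```bash
python3 - <<'E'
from h import *
c=snap('wrist');s=status.read_state();print(s['ee_pos'],s['grip_force'],s['width'])
cv2.imwrite('pics/w3.png',cv2.resize(c['image'][100:300,200:440,::-1],None,fx=3,fy=3,interpolation=0))
E
```

```text
[0.55297325 0.25482329 0.1267283 ] 14.999928547331365 0.01779580177941003
```

View pics/w3.png

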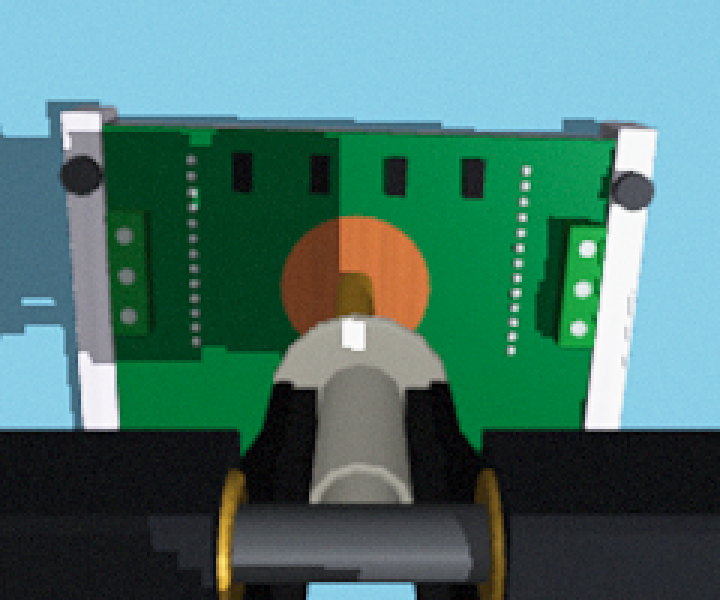

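The bush is held upright over the stud, with the flange rim's near edge at crop (360,316), i.e. px (320,205). I'll convert that to a centre.

```bash
python3 - <<'E'
from h import *
c=snap('wrist')
for z in (.110,.114):
    e=ray(c,320,205.3,z); print(z,e+[.02,0,0])
for (u,v) in ((291,228),(348.5,228)): print(ray(c,u,v,.114))
E
```

```text
0.11 [0.55259906 0.25621193 0.11      ]
0.114 [0.55120648 0.25620544 0.114     ]
[0.5469499  0.23730951 0.114     ]
[0.54684598 0.27486931 0.114     ]
```

Emit:
jog_arm(
  plan=[
    [0,0,0,-1,-2,0,-1],
    [0,0,0,-1,-2,6,-1],
    [0,0,0,-1,-2,12,-1],
    [0,0,0,-1,-2,18,-1],
    [0,0,0,-1,-2,24,-1],
    [0,0,0,-1,-2,30,-1],
    [0,0,0,-1,-2,30,-1],
    [0,0,0,-1,-2,30,-1],
  ],
)

```text
time: 6.4
ee_pos: [0.5548, 0.252, 0.0964]
eef_rot: [-0.001, 1.0, 0.0, -0.0]
ft_force: [0.4, 1.2, -0.6]
width: 0.0178
grip_force: 15.0
```

Emit:
jog_arm(
  plan=[
    [0,0,0,0,0,10,-1],
    [0,0,0,0,0,20,-1],
    [0,0,0,0,0,30,-1],
    [0,0,0,0,0,40,-1],
    [0,0,0,0,0,48,-1],
    [0,0,0,0,0,54,-1],
    [0,0,0,0,0,58,-1],
    [0,0,0,0,0,60,-1],
    [0,0,0,0,0,60,-1],
    [0,0,0,0,0,60,-1],
  ],
)

```text
time: 7.4
ee_pos: [0.555, 0.252, 0.0366]
eef_rot: [-0.001, 1.0, 0.0, 0.0]
ft_force: [2.1, 3.7, -1.3]
width: 0.0178
grip_force: 15.0
```

Emit:
jog_arm(
  plan=[
    [0,0,0,0,0,1,-1],
    [0,0,0,0,0,1,-1],
    [0,0,0,0,0,1,0.2],
    [0,0,0,0,0,1,0.4],
    [0,0,0,0,0,1,0.4],
    [0,0,0,0,0,1,0.4],
    [0,0,0,0,0,-40,0.4],
    [0,0,0,0,0,-85,0.4],
    [0,0,0,0,0,-130,0.4],
    [0,0,0,30,0,-175,0.4],
    [0,0,0,60,0,-220,0.4],
    [0,0,0,60,0,-220,0.4],
  ],
)

```text
time: 8.6
ee_pos: [0.4943, 0.2532, 0.2623]
eef_rot: [-0.001, 1.0, 0.002, 0.003]
ft_force: [1.0, 0.0, 0.1]
width: 0.0612
grip_force: 0.0
```

Emit:
jog_arm(
  plan=[
    [0,0,0,30,-15,0,0.4],
    [0,0,0,60,-30,0,0.4],
    [0,0,0,60,-30,0,0.4],
    [0,0,0,60,-30,0,0.4],
    [0,0,0,60,-30,0,0.4],
    [0,0,0,60,-30,0,0.4],
  ],
)

```text
time: 9.2
ee_pos: [0.4354, 0.222, 0.2562]
eef_rot: [-0.001, 1.0, -0.0, -0.0]
ft_force: [-0.2, -0.2, -0.8]
width: 0.0611
grip_force: 0.0
```

```bash
sed -i 's/(z>.008)&(z<.03)&(S<190),.020)/(z>.0165)\&(z<.026)\&(S<190),.020)/; s/(S<60)&(V>110)&(z>.040)&(z<.056),.048)/(S<60)\&(V>110)\&(z>.064)\&(z<.072),.068)/' h.py
python3 - <<'E'
from h import *
c=snap('wrist');s=status.read_state();print(s['ee_pos'],s['grip_force'],s['width'])
b=blobs(c)
for k in b:
  for t in b[k]:
    if 15<t[2]<24 or k in('bush','stud'): print(k,t)
P=cloud(c)
q=(abs(P[...,0]-.553)<.03)&(abs(P[...,1]-.254)<.03)
for lo,hi in((.020,.027),(.064,.072),(.083,.095)):
    m=q&(P[...,2]>lo)&(P[...,2]<hi);print(lo,m.sum(),P[m].mean(0) if m.any() else '')
cv2.imwrite('pics/w4.png',cv2.resize(c['image'][100:300,200:440,::-1],None,fx=3,fy=3,interpolation=0))
E
```

```text
[0.43529039 0.22192203 0.2561773 ] 0.0 0.060698784144974004
core (0.5343, -0.0037, 19.7, 168, 232, 0.0199)
core (0.4388, 0.2267, 19.2, 322, 170, 0.0197)
core (0.4285, 0.0158, 19.9, 171, 162, 0.0198)
core (0.4222, 0.1219, 19.4, 247, 158, 0.0199)
core (0.3974, 0.453, 18.5, 489, 140, 0.0245)
spacer (0.431, -0.2188, 23.2, 13, 160, 0.0078)
bush (0.5517, 0.253, 9.2, 342, 259, 0.0679)
stud (0.5465, 0.2542, 6.0, 344, 264, 0.0871)
0.02 654 [0.54902966 0.25346052 0.02207272]
0.064 79 [0.5503786  0.25213605 0.06718692]
0.083 30 [0.5510382  0.25395794 0.08592937]
```

View pics/w4.png

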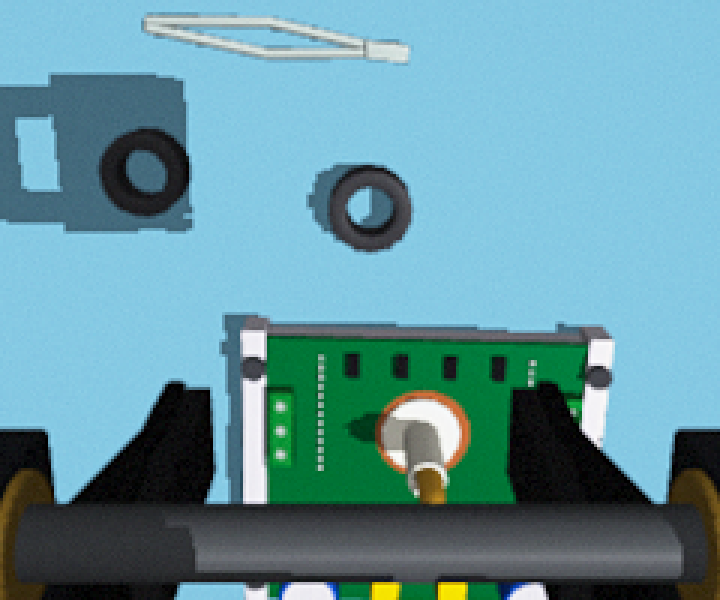

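The bush is home: its white flange covers the copper pad at crop (420,430) and its top is at z = 0.068. The core at crop (370,208) is next, at (0.4388, 0.2267).

Emit:
jog_arm(
  plan=[
    [0,0,0,-3.5,4.7,40,0.4],
    [0,0,0,-3.5,4.7,85,0.4],
    [0,0,0,-3.5,4.7,130,0.4],
    [0,0,0,-3.5,4.7,175,0.4],
    [0,0,0,-3.5,4.7,215,0.4],
    [0,0,0,-3.5,4.7,238,0.4],
    [0,0,0,-3.5,4.7,250,0.4],
    [0,0,0,-3.5,4.7,250,0.4],
    [0,0,0,-3.5,4.7,250,0.4],
    [0,0,0,-3.5,4.7,250,0],
    [0,0,0,-3.5,4.7,250,-0.3],
    [0,0,0,-3.5,4.7,250,-1],
  ],
)

```text
time: 10.45
ee_pos: [0.4389, 0.2268, 0.0074]
eef_rot: [-0.001, 1.0, 0.0, 0.001]
ft_force: [0.6, 0.2, 0.1]
width: 0.0444
grip_force: 0.0
```

Emit:
jog_arm(
  plan=[
    [0,0,0,0,0,0,-1],
    [0,0,0,0,0,0,-1],
    [0,0,0,0,0,0,-1],
    [0,0,0,0,0,0,-1],
    [0,0,0,0,0,0,-1],
  ],
)

```text
time: 10.95
ee_pos: [0.4387, 0.2267, 0.0071]
eef_rot: [-0.001, 1.0, 0.0, 0.0]
ft_force: [-1.0, -0.9, 6.5]
width: 0.0391
grip_force: 15.0
```

Emit:
jog_arm(
  plan=[
    [0,0,0,0,0,-40,-1],
    [0,0,0,0,0,-80,-1],
    [0,0,0,0,0,-118,-1],
    [0,0,0,-40,9,-118,-1],
    [0,0,0,-80,18,-118,-1],
    [0,0,0,-105,27,-118,-1],
    [0,0,0,-114.8,27,-118,-1],
    [0,0,0,-114.8,27,-118,-1],
    [0,0,0,-114.8,27,-118,-1],
    [0,0,0,-114.8,27,-118,-1],
  ],
)

```text
time: 11.95
ee_pos: [0.5521, 0.2535, 0.1246]
eef_rot: [-0.001, 1.0, 0.0, -0.0]
ft_force: [0.9, -0.8, -1.6]
width: 0.039
grip_force: 15.0
```

```bash
python3 - <<'E'
from h import *
c=snap('wrist');s=status.read_state();print(s['ee_pos'],s['grip_force'],s['width'])
P=cloud(c)
q=(abs(P[...,0]-.553)<.03)&(abs(P[...,1]-.254)<.03)
for lo,hi in((.128,.142),(.064,.072)):
    m=q&(P[...,2]>lo)&(P[...,2]<hi)
    if m.any(): print(lo,m.sum(),P[m].min(0),P[m].max(0))
cv2.imwrite('pics/w5.png',cv2.resize(c['image'][100:300,200:440,::-1],None,fx=3,fy=3,interpolation=0))
E
```

```text
[0.55227317 0.25355055 0.1247383 ] 14.999926525633782 0.038660221011692086
0.128 2403 [0.53306147 0.22628966 0.12800179] [0.56487338 0.28296132 0.14194861]
0.064 146 [0.54412476 0.24439743 0.06401113] [0.55519295 0.26226334 0.07156969]
```

View pics/w5.png

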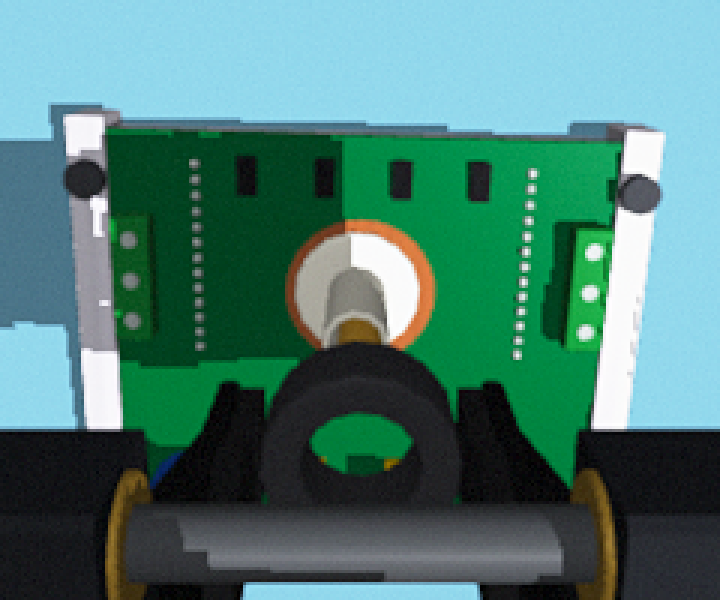

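The core hangs level over the stud, with its near rim at crop (360,345). The bush top sits about 1 mm to −y and 0.5 mm to +x of the core's axis.

Emit:
jog_arm(
  plan=[
    [0,0,0,-0.5,-1,5,-1],
    [0,0,0,-0.5,-1,15,-1],
    [0,0,0,-0.5,-1,25,-1],
    [0,0,0,-0.5,-1,35,-1],
    [0,0,0,-0.5,-1,42,-1],
    [0,0,0,-0.5,-1,46,-1],
    [0,0,0,-0.5,-1,50,-1],
    [0,0,0,-0.5,-1,54,-1],
    [0,0,0,-0.5,-1,57,-1],
    [0,0,0,-0.5,-1,57,-1],
  ],
)

```text
time: 13.0
ee_pos: [0.5535, 0.2525, 0.0672]
eef_rot: [-0.001, 1.0, -0.0, -0.0]
ft_force: [0.5, -0.1, -0.6]
width: 0.039
grip_force: 15.0
```

Emit:
jog_arm(
  plan=[
    [0,0,0,0,0,7,-1],
    [0,0,0,0,0,14,-1],
    [0,0,0,0,0,21,-1],
    [0,0,0,0,0,27,-1],
    [0,0,0,0,0,32,-1],
    [0,0,0,0,0,35,-1],
    [0,0,0,0,0,36.5,-1],
    [0,0,0,0,0,36.5,-1],
    [0,0,0,0,0,36.5,-1],
  ],
)

```text
time: 13.9
ee_pos: [0.5538, 0.2527, 0.0312]
eef_rot: [-0.001, 1.0, 0.0, 0.0]
ft_force: [0.6, 1.1, -0.7]
width: 0.039
grip_force: 15.0
```

Emit:
jog_arm(
  plan=[
    [0,0,0,0,0,0.5,-1],
    [0,0,0,0,0,0.5,-0.1],
    [0,0,0,0,0,0.5,0.2],
    [0,0,0,0,0,0.5,0.4],
    [0,0,0,0,0,0.5,0.4],
    [0,0,0,0,0,-40,0.4],
    [0,0,0,0,0,-85,0.4],
    [0,0,0,0,0,-130,0.4],
    [0,0,0,25,-30,-165,0.4],
    [0,0,0,50,-65,-190,0.4],
    [0,0,0,75,-105,-210,0.4],
    [0,0,0,100,-145,-220,0.4],
  ],
)

```text
time: 15.1
ee_pos: [0.4541, 0.1077, 0.2523]
eef_rot: [-0.001, 1.0, 0.001, 0.001]
ft_force: [1.3, -1.2, 1.0]
width: 0.0606
grip_force: 0.0
```

Emit:
jog_arm(
  plan=[
    [0,0,0,8,-45,0,0.4],
    [0,0,0,15,-90,0,0.4],
    [0,0,0,23,-135,0,0.4],
    [0,0,0,23,-180,0,0.4],
    [0,0,0,23,-225,0,0.4],
    [0,0,0,23,-270,0,0.4],
    [0,0,0,23,-315,0,0.4],
    [0,0,0,23,-333,0,0.4],
    [0,0,0,23,-333,0,0.4],
    [0,0,0,23,-333,0,0.4],
    [0,0,0,23,-333,0,0.4],
  ],
)

```text
time: 16.2
ee_pos: [0.4323, -0.223, 0.2506]
eef_rot: [-0.002, 1.0, 0.0, -0.0]
ft_force: [0.6, 0.1, 0.2]
width: 0.0612
grip_force: 0.0
```

```bash
cat > look.py <<'E'
from h import *
import sys
c=snap('wrist',sys.argv[1] if len(sys.argv)>1 else None);s=status.read_state();print(np.round(s['ee_pos'],4),s['grip_force'],s['width'])
b=blobs(c)
for k in b:
  for t in b[k]:
    if 15<t[2]<25 or k=='tray' and t[2]>60: print(k,t)
t=snap('top');P=cloud(t);print('top:')
b=blobs(t)
for k in('core','spacer','washer'):
  for q in b.get(k,[]):
    if 16<q[2]<24 and q[0]<.66 and q[5]<.0245: print(k,q)
q=(abs(P[...,0]-.553)<.012)&(abs(P[...,1]-.252)<.03);
print('stack z hist',np.histogram(P[q][:,2],[0,.018,.027,.04,.048,.056,.064,.07,.076,.083,.1]))
E
python3 look.py
```

```text
[ 0.4323 -0.2231  0.2506] 0.0 0.06081197629412959
core (0.5532, 0.2391, 18.5, 626, 248, 0.0205)
core (0.5345, -0.0083, 20.0, 464, 236, 0.02)
core (0.5217, 0.1621, 23.3, 581, 228, 0.0253)
core (0.4287, 0.0097, 18.5, 487, 166, 0.0197)
core (0.4227, 0.1286, 15.5, 576, 162, 0.0202)
core (0.4259, -0.3377, 19.7, 235, 163, 0.0199)
core (0.4216, 0.1157, 19.7, 565, 160, 0.0195)
spacer (0.4298, -0.2251, 21.5, 317, 164, 0.008)
tray (0.6449, -0.2329, 62.6, 312, 296, 0.0124)
tray (0.5607, -0.225, 82.2, 318, 248, 0.012)
top:
core (0.4254, 0.0101, 17.2, 314, 240, 0.0238)
core (0.6218, 0.1786, 21.3, 266, 181, 0.0234)
core (0.6265, 0.291, 16.2, 232, 179, 0.0218)
washer (0.6373, 0.0022, 21.1, 318, 178, 0.0096)
stack z hist (array([13, 29, 22, 28, 10,  6,  7,  3,  3,  8]), array([0.   , 0.018, 0.027, 0.04 , 0.048, 0.056, 0.064, 0.07 , 0.076,
       0.083, 0.1  ]))
```

The spacer is at (0.4298, −0.2251), and nothing else has moved.

Emit:
jog_arm(
  plan=[
    [0,0,0,2.3,-2,40,0.4],
    [0,0,0,2.3,-2,85,0.4],
    [0,0,0,2.3,-2,130,0.4],
    [0,0,0,2.3,-2,175,0.4],
    [0,0,0,2.3,-2,215,0.4],
    [0,0,0,2.3,-2,238,0.4],
    [0,0,0,2.3,-2,248,0.4],
    [0,0,0,2.3,-2,248,0.4],
    [0,0,0,2.3,-2,248,0.4],
    [0,0,0,2.3,-2,248,0.1],
    [0,0,0,2.3,-2,248,-0.1],
    [0,0,0,2.3,-2,248,-1],
  ],
)

```text
time: 17.5
ee_pos: [0.4301, -0.2262, 0.0031]
eef_rot: [-0.001, 1.0, 0.0, 0.0]
ft_force: [0.2, -0.3, 0.0]
width: 0.0442
grip_force: 0.0
```

Emit:
jog_arm(
  plan=[
    [0,0,0,0,0,0,-1],
    [0,0,0,0,0,0,-1],
    [0,0,0,0,0,0,-1],
    [0,0,0,0,0,0,-1],
  ],
)

```text
time: 17.9
ee_pos: [0.43, -0.2263, 0.003]
eef_rot: [-0.001, 1.0, 0.0, 0.0]
ft_force: [-0.7, 0.8, 6.8]
width: 0.0428
grip_force: 15.0
```

Emit:
jog_arm(
  plan=[
    [0,0,0,0,0,-40,-1],
    [0,0,0,0,0,-85,-1],
    [0,0,0,0,0,-121,-1],
    [0,0,0,-15,45,-121,-1],
    [0,0,0,-30,90,-121,-1],
    [0,0,0,-45,135,-121,-1],
    [0,0,0,-60,180,-121,-1],
    [0,0,0,-75,225,-121,-1],
    [0,0,0,-90,270,-121,-1],
    [0,0,0,-100,315,-121,-1],
    [0,0,0,-100,340,-121,-1],
    [0,0,0,-100,340,-121,-1],
  ],
)

```text
time: 19.1
ee_pos: [0.5287, 0.1184, 0.1231]
eef_rot: [-0.004, 1.0, 0.0, -0.0]
ft_force: [0.3, -0.6, 0.3]
width: 0.0424
grip_force: 15.0
```

Emit:
jog_arm(
  plan=[
    [0,0,0,-5,40,0,-1],
    [0,0,0,-10,80,0,-1],
    [0,0,0,-18,115,0,-1],
    [0,0,0,-23.7,132,0,-1],
    [0,0,0,-23.7,139,0,-1],
    [0,0,0,-23.7,139,0,-1],
    [0,0,0,-23.7,139,0,-1],
    [0,0,0,-23.7,139,0,-1],
    [0,0,0,-23.7,139,0,-1],
  ],
)

```text
time: 20.0
ee_pos: [0.553, 0.2517, 0.124]
eef_rot: [0.0, 1.0, 0.0, 0.0]
ft_force: [0.3, -0.2, -0.6]
width: 0.042
grip_force: 15.0
```

```bash
cat > held.py <<'E'
from h import *
import sys
c=snap('wrist',None);s=status.read_state();print(np.round(s['ee_pos'],4),s['grip_force'],s['width'])
P=cloud(c);h=cv2.cvtColor(c['image'],cv2.COLOR_RGB2HSV);zo=float(sys.argv[1]) # underside height of held thing
q=(abs(P[...,0]-.553)<.03)&(abs(P[...,1]-.254)<.03)
m=q&(P[...,2]>.064)&(P[...,2]<.072)
print('bush',m.sum(),P[m].min(0),P[m].max(0)) if m.any() else 0
sp=((h[...,0]<6)|(h[...,0]>172)|((h[...,0]>14)&(h[...,0]<32)))&(h[...,1]>90)&(abs(P[...,2]-zo-.005)<.008)
if sp.any(): print('held',sp.sum(),np.percentile(P[sp],1,axis=0),np.percentile(P[sp],99,axis=0))
cv2.imwrite(f'pics/{sys.argv[2]}.png',cv2.resize(c['image'][100:300,200:440,::-1],None,fx=3,fy=3,interpolation=0))
E
python3 held.py .121 w6
```

```text
[0.5529 0.2519 0.1239] 15.00005524547305 0.04264628149154254
bush 140 [0.54457667 0.24426623 0.064011  ] [0.55305735 0.26199758 0.07199363]
held 2461 [0.53162153 0.23236421 0.12251597] [0.56559525 0.27394763 0.12969563]
```

View pics/w6.png

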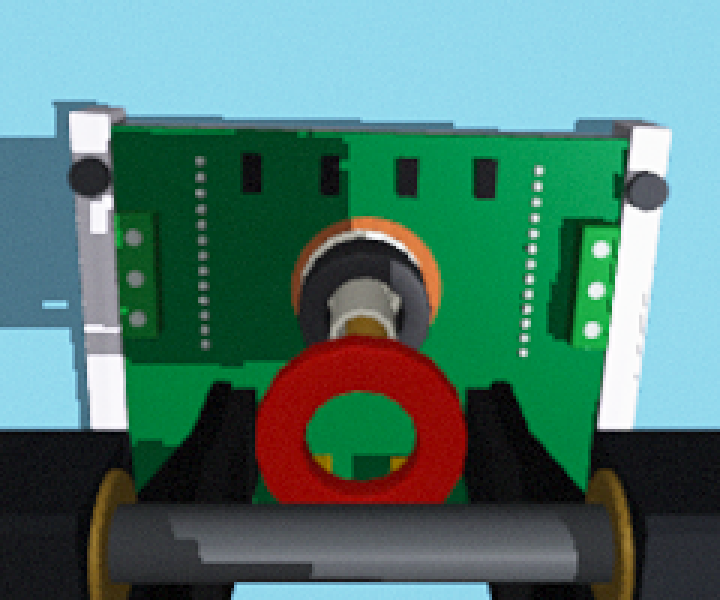

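The first core sits home on the flange, seen at crop (365,300). The spacer's centre lines up with the bush to within 0.5 mm.

Emit:
jog_arm(
  plan=[
    [0,0,0,-0.3,0,10,-1],
    [0,0,0,-0.3,0,20,-1],
    [0,0,0,-0.3,0,30,-1],
    [0,0,0,-0.3,0,40,-1],
    [0,0,0,-0.3,0,48,-1],
    [0,0,0,-0.3,0,53,-1],
    [0,0,0,-0.3,0,57,-1],
    [0,0,0,-0.3,0,60,-1],
    [0,0,0,-0.3,0,60,-1],
    [0,0,0,-0.3,0,60,-1],
  ],
)

```text
time: 21.05
ee_pos: [0.5533, 0.2529, 0.064]
eef_rot: [-0.001, 1.0, 0.0, 0.0]
ft_force: [-0.5, -1.1, 0.1]
width: 0.0422
grip_force: 15.0
```

Emit:
jog_arm(
  plan=[
    [0,0,0,0,0,5,-1],
    [0,0,0,0,0,10,-1],
    [0,0,0,0,0,14,-1],
    [0,0,0,0,0,16,-1],
    [0,0,0,0,0,17,-1],
    [0,0,0,0,0,17,-1],
    [0,0,0,0,0,17,-1],
  ],
)

```text
time: 21.75
ee_pos: [0.5529, 0.2528, 0.0471]
eef_rot: [-0.001, 1.0, 0.0, -0.0]
ft_force: [-3.5, -1.8, 6.3]
width: 0.0423
grip_force: 15.0
```

Emit:
jog_arm(
  plan=[
    [0,0,0,0,0,0,0],
    [0,0,0,0,0,0,0.2],
    [0,0,0,0,0,0,0.4],
    [0,0,0,0,0,0,0.4],
    [0,0,0,0,0,-40,0.4],
    [0,0,0,0,0,-85,0.4],
    [0,0,0,0,0,-130,0.4],
    [0,0,0,30,-30,-160,0.4],
    [0,0,0,60,-60,-190,0.4],
    [0,0,0,90,-90,-205,0.4],
    [0,0,0,120,-120,-205,0.4],
    [0,0,0,132,-136,-205,0.4],
  ],
)

```text
time: 22.95
ee_pos: [0.4197, 0.1146, 0.2524]
eef_rot: [0.0, 1.0, 0.001, 0.001]
ft_force: [-0.1, 0.1, -0.1]
width: 0.0604
grip_force: 0.0
```

Emit:
jog_arm(
  plan=[
    [0,0,0,0,0,0,0.4],
    [0,0,0,0,0,0,0.4],
    [0,0,0,0,0,0,0.4],
  ],
)

```text
time: 23.25
ee_pos: [0.4217, 0.1174, 0.2516]
eef_rot: [-0.001, 1.0, -0.0, 0.0]
ft_force: [0.5, 0.4, -0.4]
width: 0.0612
grip_force: 0.0
```

```bash
python3 look.py
```

```text
[0.4217 0.1174 0.2515] 0.0 0.06116629409303285
core (0.5339, -0.0053, 19.4, 236, 241, 0.0202)
core (0.4284, -0.3241, 15.5, 2, 172, 0.02)
core (0.4282, 0.0154, 19.4, 246, 172, 0.0198)
core (0.4214, 0.1208, 19.2, 322, 168, 0.0199)
core (0.397, 0.4535, 20.1, 568, 150, 0.0244)
tray (0.5391, -0.2198, 73.6, 98, 232, 0.0122)
top:
core (0.4262, -0.3406, 19.9, 419, 242, 0.0228)
core (0.4292, 0.012, 19.7, 313, 239, 0.0234)
core (0.5344, -0.0082, 19.2, 320, 208, 0.0237)
core (0.6235, 0.1838, 18.2, 264, 180, 0.0235)
washer (0.6373, 0.0025, 21.2, 318, 178, 0.0097)
stack z hist (array([ 1,  2,  0,  7, 11,  1,  2,  2,  2,  6]), array([0.   , 0.018, 0.027, 0.04 , 0.048, 0.056, 0.064, 0.07 , 0.076,
       0.083, 0.1  ]))
```

Emit:
jog_arm(
  plan=[
    [0,0,0,0,2.5,40,0.4],
    [0,0,0,0,2.5,85,0.4],
    [0,0,0,0,2.5,130,0.4],
    [0,0,0,0,2.5,175,0.4],
    [0,0,0,0,2.5,215,0.4],
    [0,0,0,0,2.5,235,0.4],
    [0,0,0,0,2.5,244.5,0.4],
    [0,0,0,0,2.5,244.5,0.4],
    [0,0,0,0,2.5,244.5,0.4],
    [0,0,0,0,2.5,244.5,0],
    [0,0,0,0,2.5,244.5,-0.3],
    [0,0,0,0,2.5,244.5,-1],
  ],
)

```text
time: 24.55
ee_pos: [0.4217, 0.1195, 0.0079]
eef_rot: [-0.001, 1.0, 0.0, 0.001]
ft_force: [-0.7, -0.7, -0.9]
width: 0.0445
grip_force: 0.0
```

Emit:
jog_arm(
  plan=[
    [0,0,0,0,0,0,-1],
    [0,0,0,0,0,0,-1],
    [0,0,0,0,0,0,-1],
    [0,0,0,0,0,0,-1],
    [0,0,0,0,0,0,-1],
  ],
)

```text
time: 25.05
ee_pos: [0.4216, 0.1194, 0.0077]
eef_rot: [-0.001, 1.0, 0.0, 0.0]
ft_force: [-1.3, -0.4, 6.4]
width: 0.0398
grip_force: 15.0
```

Emit:
jog_arm(
  plan=[
    [0,0,0,0,0,-40,-1],
    [0,0,0,0,0,-80,-1],
    [0,0,0,0,0,-118,-1],
    [0,0,0,-30,30,-118,-1],
    [0,0,0,-60,60,-118,-1],
    [0,0,0,-90,90,-118,-1],
    [0,0,0,-120,120,-118,-1],
    [0,0,0,-132,133.3,-118,-1],
    [0,0,0,-132,133.3,-118,-1],
    [0,0,0,-132,133.3,-118,-1],
    [0,0,0,-132,133.3,-118,-1],
    [0,0,0,-132,133.3,-118,-1],
  ],
)

```text
time: 26.25
ee_pos: [0.5528, 0.2518, 0.1255]
eef_rot: [-0.0, 1.0, 0.0, -0.0]
ft_force: [-0.2, 0.2, -0.1]
width: 0.0394
grip_force: 15.0
```

```bash
python3 held.py .118 w7; python3 - <<'E'
from h import *
c=snap('wrist');P=cloud(c)
q=(P[...,2]>.130)&(P[...,2]<.142)&(abs(P[...,0]-.545)<.02)&(c['image'].max(-1)<75);v,u=np.nonzero(q)
print(P[q][P[q][:,0]<.54].mean(0) if q.any() else 0, np.percentile(P[q],1,axis=0)+[.02,0,0])
E
```

```text
[0.5529 0.252  0.1255] 14.999504308216274 0.03970570254754415
bush 149 [0.54448711 0.24431064 0.06423469] [0.55474247 0.26216676 0.07144919]
held 12 [0.53404126 0.22576614 0.11849063] [0.5616095  0.2802293  0.12831197]
[0.53682523 0.25320289 0.13567928] [0.55398218 0.22606425 0.13030073]
```

View pics/w7.png

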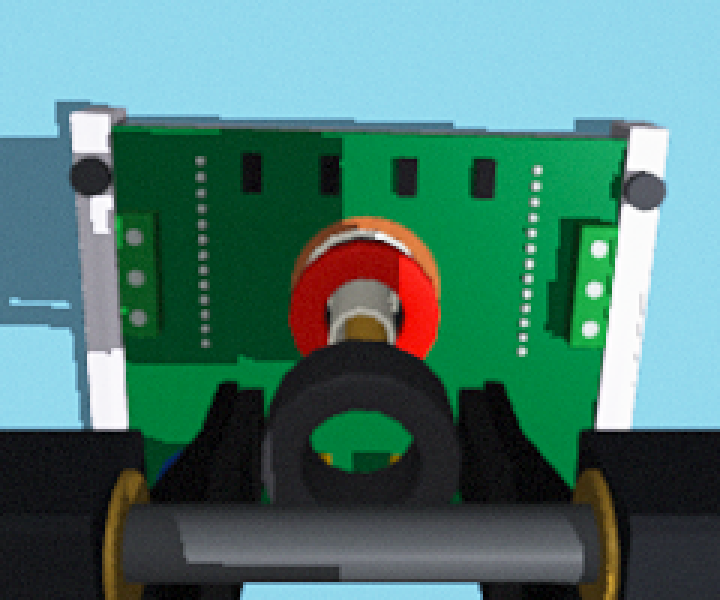

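The spacer is flat and home around crop (365,295), and the held core is centred above it.

Emit:
jog_arm(
  plan=[
    [0,0,0,0,0.5,8,-1],
    [0,0,0,0,0.5,16,-1],
    [0,0,0,0,0.5,24,-1],
    [0,0,0,0,0.5,32,-1],
    [0,0,0,0,0.5,40,-1],
    [0,0,0,0,0.5,46,-1],
    [0,0,0,0,0.5,50,-1],
    [0,0,0,0,0.5,54,-1],
    [0,0,0,0,0.5,56,-1],
    [0,0,0,0,0.5,56,-1],
  ],
)

```text
time: 27.35
ee_pos: [0.5531, 0.2532, 0.0691]
eef_rot: [-0.001, 1.0, 0.0, -0.0]
ft_force: [0.0, 0.2, -0.4]
width: 0.0393
grip_force: 15.0
```

Emit:
jog_arm(
  plan=[
    [0,0,0,0,0,4,-1],
    [0,0,0,0,0,7,-1],
    [0,0,0,0,0,9,-1],
    [0,0,0,0,0,10,-1],
    [0,0,0,0,0,10,-1],
    [0,0,0,0,0,10,-1],
  ],
)

```text
time: 27.95
ee_pos: [0.5533, 0.2532, 0.0598]
eef_rot: [-0.001, 1.0, 0.0, 0.0]
ft_force: [-1.8, -0.8, 4.7]
width: 0.0396
grip_force: 15.0
```

Emit:
jog_arm(
  plan=[
    [0,0,0,0,0,0,0],
    [0,0,0,0,0,0,0.2],
    [0,0,0,0,0,0,0.4],
    [0,0,0,0,0,0,0.4],
    [0,0,0,0,0,-45,0.4],
    [0,0,0,0,0,-90,0.4],
    [0,0,0,0,0,-130,0.4],
    [0,0,0,-15,-35,-160,0.4],
    [0,0,0,-30,-75,-185,0.4],
    [0,0,0,-45,-120,-190,0.4],
    [0,0,0,-60,-165,-190,0.4],
    [0,0,0,-75,-210,-190,0.4],
  ],
)

```text
time: 29.15
ee_pos: [0.6288, 0.0416, 0.2497]
eef_rot: [-0.001, 1.0, 0.0, 0.0]
ft_force: [0.2, 0.9, -0.3]
width: 0.0608
grip_force: 0.0
```

Emit:
jog_arm(
  plan=[
    [0,0,0,-6,-38,0,0.4],
    [0,0,0,-6,-38,0,0.4],
    [0,0,0,-6,-38,0,0.4],
    [0,0,0,-6,-38,0,0.4],
  ],
)

```text
time: 29.55
ee_pos: [0.6343, 0.0068, 0.249]
eef_rot: [-0.001, 1.0, 0.0, -0.0]
ft_force: [-0.2, 0.9, 0.1]
width: 0.0606
grip_force: 0.0
```

```bash
python3 look.py
```

```text
[0.6343 0.0071 0.249 ] 0.0 0.06071722675764239
core (0.536, -0.0061, 19.1, 309, 92, 0.0201)
core (0.4405, 0.0103, 15.7, 322, 6, 0.02)
core (0.4349, -0.3363, 17.0, 26, 2, 0.02)
washer (0.6371, 0.0056, 21.6, 318, 168, 0.0062)
tray (0.5855, -0.2274, 97.5, 142, 128, 0.0118)
top:
core (0.417, -0.3393, 16.7, 419, 244, 0.0223)
core (0.4297, -0.3411, 18.9, 420, 240, 0.0229)
core (0.5503, 0.2302, 23.8, 249, 202, 0.0235)
core (0.5518, 0.314, 19.0, 224, 200, 0.0236)
core (0.6253, 0.2888, 16.4, 233, 179, 0.0231)
stack z hist (array([ 8, 20,  7,  3, 11, 13, 25, 27, 13,  5]), array([0.   , 0.018, 0.027, 0.04 , 0.048, 0.056, 0.064, 0.07 , 0.076,
       0.083, 0.1  ]))
```

Emit:
jog_arm(
  plan=[
    [0,0,0,-2.8,-2,40,0.4],
    [0,0,0,-2.8,-2,85,0.4],
    [0,0,0,-2.8,-2,130,0.4],
    [0,0,0,-2.8,-2,175,0.4],
    [0,0,0,-2.8,-2,215,0.4],
    [0,0,0,-2.8,-2,236,0.4],
    [0,0,0,-2.8,-2,246.5,0.4],
    [0,0,0,-2.8,-2,246.5,0.4],
    [0,0,0,-2.8,-2,246.5,0.4],
    [0,0,0,-2.8,-2,246.5,0.1],
    [0,0,0,-2.8,-2,246.5,-0.1],
    [0,0,0,-2.8,-2,246.5,-1],
  ],
)

```text
time: 30.85
ee_pos: [0.6375, 0.0035, 0.0031]
eef_rot: [-0.001, 1.0, 0.0, 0.0]
ft_force: [-0.7, 0.6, 1.0]
width: 0.0444
grip_force: 0.3
```

Emit:
jog_arm(
  plan=[
    [0,0,0,0,0,0,-1],
    [0,0,0,0,0,0,-1],
    [0,0,0,0,0,0,-1],
    [0,0,0,0,0,0,-1],
  ],
)

```text
time: 31.25
ee_pos: [0.6375, 0.0034, 0.003]
eef_rot: [-0.001, 1.0, 0.0, 0.0]
ft_force: [-0.4, 1.1, 5.7]
width: 0.0424
grip_force: 15.0
```

Emit:
jog_arm(
  plan=[
    [0,0,0,0,0,-40,-1],
    [0,0,0,0,0,-85,-1],
    [0,0,0,0,0,-121,-1],
    [0,0,0,15,45,-121,-1],
    [0,0,0,30,90,-121,-1],
    [0,0,0,45,135,-121,-1],
    [0,0,0,60,180,-121,-1],
    [0,0,0,75,220,-121,-1],
    [0,0,0,84.2,240,-121,-1],
    [0,0,0,84.2,249.6,-121,-1],
    [0,0,0,84.2,249.6,-121,-1],
    [0,0,0,84.2,249.6,-121,-1],
  ],
)

```text
time: 32.45
ee_pos: [0.5536, 0.2508, 0.1235]
eef_rot: [0.0, 1.0, -0.001, 0.0]
ft_force: [0.1, -0.6, -0.7]
width: 0.0423
grip_force: 15.0
```

Emit:
jog_arm(
  plan=[
    [0,0,0,0,0,0,-1],
    [0,0,0,0,0,0,-1],
    [0,0,0,0,0,0,-1],
  ],
)

```text
time: 32.75
ee_pos: [0.5531, 0.2518, 0.1237]
eef_rot: [0.0, 1.0, -0.0, 0.0]
ft_force: [-0.0, 0.1, -0.3]
width: 0.0421
grip_force: 15.0
```

```bash
python3 held.py .121 w8
```

```text
[0.553  0.2521 0.1238] 14.999665101058781 0.04259213819180221
bush 814 [0.53391402 0.2348857  0.06401334] [0.57371833 0.27394865 0.07199453]
held 2890 [0.53225615 0.2325827  0.12244556] [0.56681988 0.27402261 0.12738742]
```

View pics/w8.png

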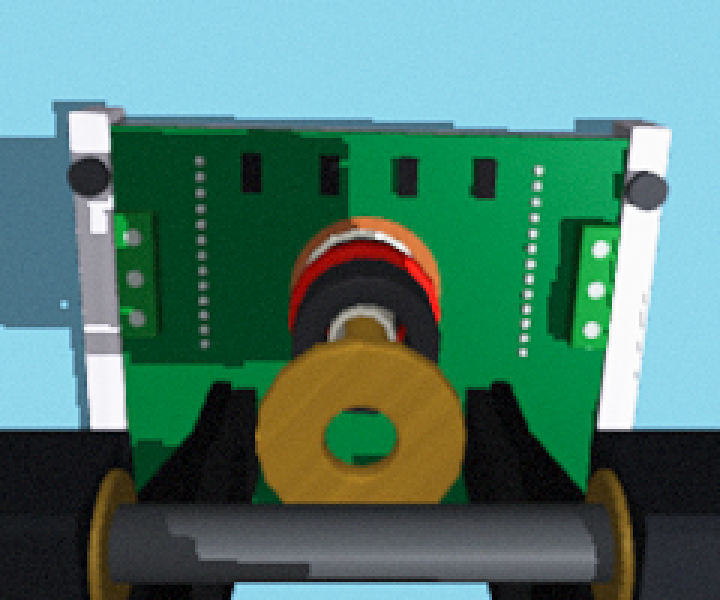

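The second core is flat and home at crop (365,300). The washer is centred over the stud to within about 1 mm, so I'll lower it.

Emit:
jog_arm(
  plan=[
    [0,0,0,0,0.6,8,-1],
    [0,0,0,0,0.6,16,-1],
    [0,0,0,0,0.6,24,-1],
    [0,0,0,0,0.6,30,-1],
    [0,0,0,0,0.6,34,-1],
    [0,0,0,0,0.6,38,-1],
    [0,0,0,0,0.6,42,-1],
    [0,0,0,0,0.6,42,-1],
  ],
)

```text
time: 33.6
ee_pos: [0.5524, 0.2532, 0.0812]
eef_rot: [-0.001, 1.0, -0.0, -0.0]
ft_force: [-1.1, 0.1, -1.2]
width: 0.0422
grip_force: 15.0
```

Emit:
jog_arm(
  plan=[
    [0,0,0,0,0,3,-1],
    [0,0,0,0,0,5,-1],
    [0,0,0,0,0,6.5,-1],
    [0,0,0,0,0,7,-1],
    [0,0,0,0,0,7,-1],
    [0,0,0,0,0,7,-1],
  ],
)

```text
time: 34.2
ee_pos: [0.5528, 0.2534, 0.075]
eef_rot: [-0.001, 1.0, 0.0, 0.0]
ft_force: [-1.9, -1.7, 3.6]
width: 0.0421
grip_force: 15.0
```

Emit:
jog_arm(
  plan=[
    [0,0,0,0,0,0,0],
    [0,0,0,0,0,0,0.2],
    [0,0,0,0,0,0,0.4],
    [0,0,0,0,0,0,0.4],
    [0,0,0,0,0,-45,0.4],
    [0,0,0,0,0,-90,0.4],
    [0,0,0,0,0,-130,0.4],
    [0,0,0,10,-35,-160,0.4],
    [0,0,0,20,-80,-175,0.4],
    [0,0,0,30,-125,-175,0.4],
    [0,0,0,40,-170,-175,0.4],
    [0,0,0,53,-215,-175,0.4],
  ],
)

```text
time: 35.4
ee_pos: [0.4994, 0.0365, 0.2497]
eef_rot: [-0.001, 1.0, 0.0, 0.0]
ft_force: [0.6, -0.2, -0.2]
width: 0.0612
grip_force: 0.0
```

Emit:
jog_arm(
  plan=[
    [0,0,0,0,-45,0,0.4],
    [0,0,0,0,-90,0,0.4],
    [0,0,0,0,-135,0,0.4],
    [0,0,0,0,-180,0,0.4],
    [0,0,0,0,-225,0,0.4],
    [0,0,0,0,-268,0,0.4],
    [0,0,0,0,-268,0,0.4],
    [0,0,0,0,-268,0,0.4],
    [0,0,0,0,-268,0,0.4],
  ],
)

```text
time: 36.3
ee_pos: [0.5006, -0.2286, 0.2495]
eef_rot: [-0.001, 1.0, 0.0, -0.0]
ft_force: [-0.3, -0.2, 1.3]
width: 0.0611
grip_force: 0.0
```

```bash
python3 look.py w9; python3 - <<'E'
from h import *
c=snap('wrist');P=cloud(c);h=cv2.cvtColor(c['image'],cv2.COLOR_RGB2HSV)
m=((h[...,0]>160)|(h[...,0]<10))&(h[...,1]>15)&(h[...,1]<130)&(P[...,2]>.009)&(P[...,2]<.016)&(abs(P[...,0]-.585)<.12)&(abs(P[...,1]+.23)<.12)
m=cv2.morphologyEx(m.astype(np.uint8),cv2.MORPH_OPEN,np.ones((2,2)))
cs,hi=cv2.findContours(m,cv2.RETR_CCOMP,cv2.CHAIN_APPROX_NONE)
for k,hh in zip(cs,hi[0]):
    if len(k)<30: continue
    w=np.array([ray(c,*p[0],.012)[:2] for p in k],np.float32)*1e3
    print('hole' if hh[3]>=0 else 'outer',[np.round(q,1) for q in cv2.minAreaRect(w)])
E
```

```text
[ 0.5007 -0.2283  0.2495] 0.0 0.060780371925196836
core (0.5346, -0.0096, 19.1, 472, 192, 0.0196)
core (0.4288, 0.0091, 19.0, 501, 114, 0.0193)
core (0.4263, -0.3376, 19.5, 236, 112, 0.0199)
tray (0.5811, -0.229, 95.8, 319, 216, 0.0119)
top:
core (0.4265, -0.3444, 18.9, 420, 242, 0.0238)
stack z hist (array([12, 17,  4,  2,  5,  5,  6, 33, 42, 13]), array([0.   , 0.018, 0.027, 0.04 , 0.048, 0.056, 0.064, 0.07 , 0.076,
       0.083, 0.1  ]))
outer [array([ 587.1, -228. ]), array([139.9, 140.7]), np.float64(79.2)]
hole [array([ 627. , -201.5]), array([51.2, 52.3]), np.float64(79.2)]
hole [array([ 613.2, -266.8]), array([50. , 49.6]), np.float64(79.0)]
hole [array([ 561.1, -189.8]), array([49.6, 49.9]), np.float64(79.2)]
hole [array([ 548.6, -253.9]), array([50. , 49.5]), np.float64(79.2)]
```

View pics/w9.png

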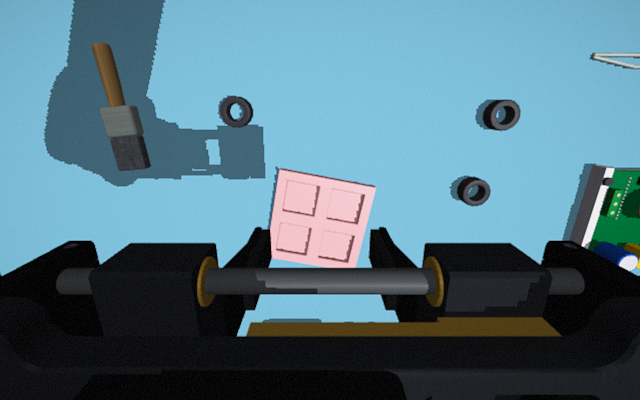

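Four pockets are seen around (302,197), (346,205), (293,238) and (336,246). The tray centre is (0.587, −0.228), turned about 11°, and its measured size of 140 mm matches. Next is the core at (0.426, −0.339).

Emit:
jog_arm(
  plan=[
    [0,0,0,25,-37,0,0.4],
    [0,0,0,50,-74,30,0.4],
    [0,0,0,74.7,-111,60,0.4],
    [0,0,0,74.7,-111,105,0.4],
    [0,0,0,74.7,-111,150,0.4],
    [0,0,0,74.7,-111,195,0.4],
    [0,0,0,74.7,-111,225,0.4],
    [0,0,0,74.7,-111,238,0.4],
    [0,0,0,74.7,-111,238,0.4],
    [0,0,0,74.7,-111,238,0.4],
    [0,0,0,74.7,-111,238,0],
    [0,0,0,74.7,-111,238,-0.3],
  ],
)

```text
time: 37.65
ee_pos: [0.4267, -0.3412, 0.0131]
eef_rot: [-0.001, 1.0, -0.0, 0.001]
ft_force: [0.0, 0.3, -0.2]
width: 0.052
grip_force: 0.0
```

Emit:
jog_arm(
  plan=[
    [0,0,0,0,0,0,-1],
    [0,0,0,0,0,0,-1],
    [0,0,0,0,0,0,-1],
    [0,0,0,0,0,0,-1],
    [0,0,0,0,0,0,-1],
    [0,0,0,0,0,0,-1],
  ],
)

```text
time: 38.25
ee_pos: [0.4262, -0.3408, 0.0122]
eef_rot: [-0.001, 1.0, 0.0, 0.0]
ft_force: [-0.6, 0.5, 5.7]
width: 0.0391
grip_force: 15.0
```

Emit:
jog_arm(
  plan=[
    [0,0,0,0,0,-35,-1],
    [0,0,0,0,0,-60,-1],
    [0,0,0,-40,28,-60,-1],
    [0,0,0,-80,56,-60,-1],
    [0,0,0,-110,80,-60,-1],
    [0,0,0,-122.3,85.8,-60,-1],
    [0,0,0,-122.3,85.8,-60,-1],
    [0,0,0,-122.3,85.8,-60,-1],
    [0,0,0,-122.3,85.8,-40,-1],
    [0,0,0,-122.3,85.8,-25,-1],
    [0,0,0,-122.3,85.8,-15,-1],
    [0,0,0,-122.3,85.8,-13,-1],
  ],
)

```text
time: 39.45
ee_pos: [0.5465, -0.2552, 0.0233]
eef_rot: [-0.0, 1.0, 0.0, -0.001]
ft_force: [0.3, -0.6, -0.4]
width: 0.0389
grip_force: 15.0
```

Emit:
jog_arm(
  plan=[
    [0,0,0,0,0,3,-1],
    [0,0,0,0,0,6,-1],
    [0,0,0,0,0,8.5,-1],
    [0,0,0,0,0,8.5,-1],
    [0,0,0,0,0,8.5,-1],
  ],
)

```text
time: 39.95
ee_pos: [0.5481, -0.2549, 0.0164]
eef_rot: [-0.001, 1.0, -0.0, 0.0]
ft_force: [0.0, -0.3, -0.7]
width: 0.0389
grip_force: 15.0
```

Emit:
jog_arm(
  plan=[
    [0,0,0,0,0,0,0],
    [0,0,0,0,0,0,0.1],
    [0,0,0,0,0,0,0.1],
    [0,0,0,0,0,0,0.1],
    [0,0,0,0,0,-30,0.1],
    [0,0,0,0,0,-75,0.2],
    [0,0,0,3,40,-105,0.4],
    [0,0,0,6,80,-135,0.4],
    [0,0,0,9,120,-165,0.4],
    [0,0,0,13.6,165,-195,0.4],
    [0,0,0,13.6,205,-225,0.4],
    [0,0,0,13.6,247,-235,0.4],
  ],
)

```text
time: 41.15
ee_pos: [0.5345, -0.0072, 0.2542]
eef_rot: [0.0, 1.0, 0.001, 0.002]
ft_force: [1.4, -0.7, 0.1]
width: 0.0608
grip_force: 0.0
```

Emit:
jog_arm(
  plan=[
    [0,0,0,0,0,0,0.4],
    [0,0,0,0,0,0,0.4],
    [0,0,0,0,0,0,0.4],
  ],
)

```text
time: 41.45
ee_pos: [0.5338, -0.0093, 0.2508]
eef_rot: [0.0, 1.0, -0.0, -0.0]
ft_force: [0.3, -0.5, 0.1]
width: 0.0609
grip_force: 0.0
```

```bash
python3 look.py
```

```text
[ 0.5337 -0.0096  0.2508] 0.0 0.060693024140494
core (0.6832, 0.4742, 17.8, 636, 264, 0.0217)
core (0.5479, -0.253, 21.0, 144, 178, 0.0238)
core (0.5343, -0.0059, 19.1, 321, 168, 0.0199)
core (0.4296, 0.0134, 19.2, 336, 88, 0.02)
tray (0.5845, -0.228, 98.4, 167, 194, 0.0122)
top:
stack z hist (array([10, 16,  4,  2,  8,  3,  4, 29, 46, 15]), array([0.   , 0.018, 0.027, 0.04 , 0.048, 0.056, 0.064, 0.07 , 0.076,
       0.083, 0.1  ]))
```

The first spare core lies in its pocket, with its top at 0.024 as it should be. Next core.

Emit:
jog_arm(
  plan=[
    [0,0,0,-0.6,2.7,45,0.4],
    [0,0,0,-0.6,2.7,90,0.4],
    [0,0,0,-0.6,2.7,135,0.4],
    [0,0,0,-0.6,2.7,180,0.4],
    [0,0,0,-0.6,2.7,215,0.4],
    [0,0,0,-0.6,2.7,232,0.4],
    [0,0,0,-0.6,2.7,239,0.4],
    [0,0,0,-0.6,2.7,239,0.4],
    [0,0,0,-0.6,2.7,239,0.4],
    [0,0,0,-0.6,2.7,239,0],
    [0,0,0,-0.6,2.7,239,-0.3],
    [0,0,0,-0.6,2.7,239,-1],
  ],
)

```text
time: 42.75
ee_pos: [0.535, -0.005, 0.0128]
eef_rot: [-0.001, 1.0, 0.0, 0.001]
ft_force: [0.7, 0.6, 0.1]
width: 0.0443
grip_force: 0.0
```

Emit:
jog_arm(
  plan=[
    [0,0,0,0,0,0,-1],
    [0,0,0,0,0,0,-1],
    [0,0,0,0,0,0,-1],
    [0,0,0,0,0,0,-1],
    [0,0,0,0,0,0,-1],
  ],
)

```text
time: 43.25
ee_pos: [0.5349, -0.0052, 0.0126]
eef_rot: [-0.001, 1.0, 0.0, 0.0]
ft_force: [-1.7, 0.4, 6.1]
width: 0.0384
grip_force: 15.0
```

Emit:
jog_arm(
  plan=[
    [0,0,0,0,0,-35,-1],
    [0,0,0,0,0,-60,-1],
    [0,0,0,-20,-43,-60,-1],
    [0,0,0,-40,-86,-60,-1],
    [0,0,0,-60,-129,-60,-1],
    [0,0,0,-80,-172,-60,-1],
    [0,0,0,-90.8,-197.5,-60,-1],
    [0,0,0,-90.8,-197.5,-60,-1],
    [0,0,0,-90.8,-197.5,-60,-1],
    [0,0,0,-90.8,-197.5,-40,-1],
    [0,0,0,-90.8,-197.5,-25,-1],
    [0,0,0,-90.8,-197.5,-14,-1],
  ],
)

```text
time: 44.45
ee_pos: [0.6251, -0.2007, 0.0246]
eef_rot: [-0.001, 1.0, 0.001, -0.001]
ft_force: [-0.5, 0.2, -1.1]
width: 0.0384
grip_force: 15.0
```

Emit:
jog_arm(
  plan=[
    [0,0,0,0,0,0,-1],
    [0,0,0,0,0,3,-1],
    [0,0,0,0,0,6,-1],
    [0,0,0,0,0,9.5,-1],
    [0,0,0,0,0,9.5,-1],
    [0,0,0,0,0,9.5,-1],
  ],
)

```text
time: 45.05
ee_pos: [0.6257, -0.2026, 0.0168]
eef_rot: [-0.001, 1.0, 0.0, 0.0]
ft_force: [-0.0, -0.7, 0.2]
width: 0.039
grip_force: 15.0
```

Emit:
jog_arm(
  plan=[
    [0,0,0,0,0,0,0],
    [0,0,0,0,0,0,0.1],
    [0,0,0,0,0,0,0.1],
    [0,0,0,0,0,0,0.1],
    [0,0,0,0,0,-30,0.1],
    [0,0,0,0,0,-75,0.2],
    [0,0,0,25,28,-105,0.4],
    [0,0,0,55,60,-130,0.4],
    [0,0,0,85,92,-155,0.4],
    [0,0,0,115,124,-180,0.4],
    [0,0,0,145,156,-205,0.4],
    [0,0,0,175,188,-230,0.4],
  ],
)

```text
time: 46.25
ee_pos: [0.4506, -0.0156, 0.2463]
eef_rot: [-0.0, 1.0, 0.0, 0.0]
ft_force: [0.4, 1.5, 0.7]
width: 0.0608
grip_force: 0.0
```

Emit:
jog_arm(
  plan=[
    [0,0,0,22,25,-4,0.4],
    [0,0,0,22,25,-4,0.4],
    [0,0,0,22,25,-4,0.4],
    [0,0,0,22,25,-4,0.4],
  ],
)

```text
time: 46.65
ee_pos: [0.4301, 0.0078, 0.2493]
eef_rot: [0.0, 1.0, -0.0, -0.0]
ft_force: [0.4, -0.0, 0.2]
width: 0.0609
grip_force: 0.0
```

```bash
python3 look.py
```

```text
[0.4302 0.0077 0.2492] 0.0 0.06084377443181137
core (0.5408, -0.2534, 18.9, 144, 242, 0.0239)
core (0.5176, 0.1636, 19.1, 425, 227, 0.0232)
core (0.4283, 0.0136, 19.1, 323, 167, 0.0199)
tray (0.5423, -0.2203, 74.6, 168, 232, 0.0122)
top:
stack z hist (array([11, 18,  2,  0,  9,  4,  2, 30, 47, 11]), array([0.   , 0.018, 0.027, 0.04 , 0.048, 0.056, 0.064, 0.07 , 0.076,
       0.083, 0.1  ]))
```

C3 is at (0.4283, 0.0136). I'll grasp it, correcting x by −2 mm and y by +5 mm.

Emit:
jog_arm(
  plan=[
    [0,0,0,1.8,4.8,45,0.4],
    [0,0,0,1.8,4.8,90,0.4],
    [0,0,0,1.8,4.8,135,0.4],
    [0,0,0,1.8,4.8,180,0.4],
    [0,0,0,1.8,4.8,215,0.4],
    [0,0,0,1.8,4.8,230,0.4],
    [0,0,0,1.8,4.8,237,0.4],
    [0,0,0,1.8,4.8,237,0.4],
    [0,0,0,1.8,4.8,237,0.4],
    [0,0,0,1.8,4.8,237,0],
    [0,0,0,1.8,4.8,237,-0.3],
    [0,0,0,1.8,4.8,237,-1],
  ],
)

```text
time: 47.95
ee_pos: [0.4285, 0.0137, 0.013]
eef_rot: [-0.001, 1.0, 0.0, 0.001]
ft_force: [-0.5, -0.5, -0.1]
width: 0.0445
grip_force: 0.0
```

Emit:
jog_arm(
  plan=[
    [0,0,0,0,0,0,-1],
    [0,0,0,0,0,0,-1],
    [0,0,0,0,0,0,-1],
    [0,0,0,0,0,0,-1],
    [0,0,0,0,0,0,-1],
  ],
)

```text
time: 48.45
ee_pos: [0.4284, 0.0136, 0.0128]
eef_rot: [-0.001, 1.0, 0.0, 0.0]
ft_force: [-0.6, 0.7, 6.5]
width: 0.0395
grip_force: 15.0
```

Emit:
jog_arm(
  plan=[
    [0,0,0,0,0,-35,-1],
    [0,0,0,0,0,-60,-1],
    [0,0,0,-25,-40,-60,-1],
    [0,0,0,-50,-80,-60,-1],
    [0,0,0,-75,-120,-60,-1],
    [0,0,0,-100,-160,-60,-1],
    [0,0,0,-132.5,-195,-60,-1],
    [0,0,0,-132.5,-203.6,-60,-1],
    [0,0,0,-132.5,-203.6,-60,-1],
    [0,0,0,-132.5,-203.6,-60,-1],
    [0,0,0,-132.5,-203.6,-40,-1],
    [0,0,0,-132.5,-203.6,-20,-1],
  ],
)

```text
time: 49.65
ee_pos: [0.5612, -0.1877, 0.0327]
eef_rot: [-0.002, 1.0, 0.001, 0.001]
ft_force: [0.3, 0.9, -1.4]
width: 0.039
grip_force: 15.0
```

Emit:
jog_arm(
  plan=[
    [0,0,0,0,0,3,-1],
    [0,0,0,0,0,6,-1],
    [0,0,0,0,0,10,-1],
    [0,0,0,0,0,13,-1],
    [0,0,0,0,0,15.5,-1],
    [0,0,0,0,0,15.5,-1],
    [0,0,0,0,0,15.5,-1],
  ],
)

```text
time: 50.35
ee_pos: [0.5608, -0.1901, 0.0171]
eef_rot: [-0.001, 1.0, 0.0, 0.0]
ft_force: [0.4, 0.0, -1.7]
width: 0.0395
grip_force: 15.0
```

Now I'll release, rise, and back off to (0.47, −0.10) to check both the tray and the stack.

Emit:
jog_arm(
  plan=[
    [0,0,0,0,0,0,0],
    [0,0,0,0,0,0,0.1],
    [0,0,0,0,0,0,0.1],
    [0,0,0,0,0,0,0.1],
    [0,0,0,0,0,-30,0.1],
    [0,0,0,0,0,-75,0.1],
    [0,0,0,25,20,-115,0.2],
    [0,0,0,50,40,-155,0.2],
    [0,0,0,75,70,-195,0.2],
    [0,0,0,90,90,-235,0.2],
    [0,0,0,90,90,-235,0.2],
    [0,0,0,90,90,-235,0.2],
  ],
)

```text
time: 51.55
ee_pos: [0.4712, -0.0992, 0.2532]
eef_rot: [-0.002, 1.0, 0.001, 0.002]
ft_force: [0.3, 0.1, -0.2]
width: 0.0521
grip_force: 0.0
```

Emit:
jog_arm(
  plan=[
    [0,0,0,0,0,0,0.2],
    [0,0,0,0,0,0,0.2],
    [0,0,0,0,0,0,0.2],
  ],
)

```text
time: 51.85
ee_pos: [0.4703, -0.1008, 0.2509]
eef_rot: [0.0, 1.0, -0.001, -0.001]
ft_force: [-0.4, 0.8, -0.1]
width: 0.0521
grip_force: 0.0
```

```bash
python3 look.py w10; python3 - <<'E'
from h import *
c=snap('wrist');P=cloud(c)
a=(abs(P[...,0]-.553)<.03)&(abs(P[...,1]-.254)<.03)&(P[...,2]>.071)&(P[...,2]<.083)
p=P[a];print('washer',len(p),np.median(p[:,2]),p.min(0),p.max(0))
for x,y in((.5485,-.2542),(.6257,-.2018),(.5609,-.1894)):
    m=(np.hypot(P[...,0]-x,P[...,1]-y)<.028)&(P[...,2]>.019)&(P[...,2]<.03);p=P[m];print(m.sum(),p.mean(0) if m.any() else '',np.std(p[:,2]) if m.any() else '')
s=snap('scene');P=cloud(s)
a=(abs(P[...,0]-.553)<.04)&(abs(P[...,1]-.254)<.04);print(a.sum());v,u=np.nonzero(a)
im=s['image'][:,:,::-1];A=cv2.resize(im[215:285,345:445],None,fx=4,fy=4);B=cv2.resize(im[155:210,220:320],(400,220))
cv2.imwrite('pics/end.png',np.vstack([A,B]))
E
```

```text
[ 0.4704 -0.1007  0.2511] 0.0 0.052567566300014565
core (0.561, -0.1889, 20.1, 260, 228, 0.024)
core (0.5515, 0.242, 20.9, 554, 223, 0.0204)
core (0.5474, -0.2538, 20.6, 215, 220, 0.0239)
tray (0.5663, -0.2257, 85.9, 234, 228, 0.0127)
top:
core (0.5511, 0.223, 23.3, 251, 201, 0.0235)
stack z hist (array([ 9, 20,  5,  2,  6,  5,  2, 27, 49, 12]), array([0.   , 0.018, 0.027, 0.04 , 0.048, 0.056, 0.064, 0.07 , 0.076,
       0.083, 0.1  ]))
washer 732 0.07734478349147325 [0.53151797 0.23108541 0.07103767] [0.57235436 0.27593294 0.08276054]
403 [ 0.5472668  -0.25320023  0.02315146] 0.0012286233557559287
0  
267 [ 0.5563021  -0.19219709  0.02312867] 0.0012133788163405815
749
```

View pics/w10.png

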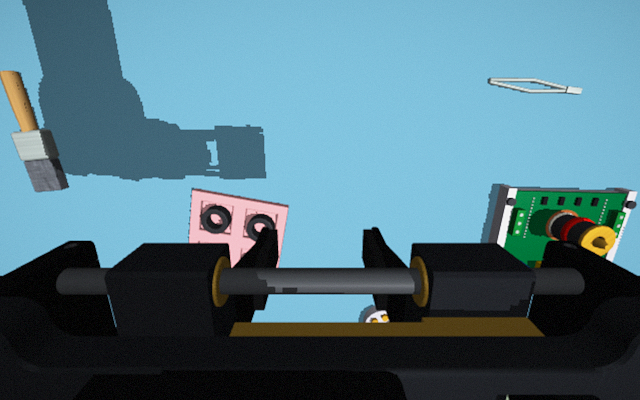

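View pics/end.png

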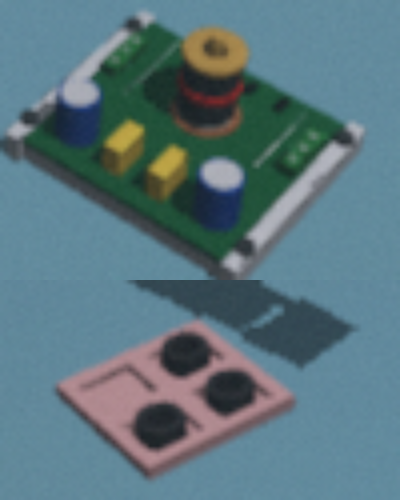

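The scene crop shows the full stack with the washer on top at (215,45), at height 0.077. All three spare cores sit in pockets at (187,350), (230,390) and (160,425). I'm handing in.

```bash
python3 -c "
from bench import order
print(order.close_job())"
```

```text
the job is handed in; nothing more can be done
None
```

The job is handed in at about 52 s: bush, core, spacer, core and washer are home on the stud, and the three spare cores are in their own tray pockets; no verdict came back, and I checked one of the three (in the far pocket) only in the scene camera view.

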